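# Check the stain jars' caps, rack the jars and lock the rack

### The job

Put the jars of wood stain away for the night: some of their screw caps are loose, which only a tug on the cap shows, so turn every loose cap fully home before its jar goes away, then stand all the jars upright in the rack. When they are all in, swing the rack's bar down across the front and drop the lock pin fully home through the bar's eye and the ear under it; leave the tin, the hammer and the horseshoe where they are.

Things in the scene. Friction and masses are not known exactly. Their poses are not given: they have to be found in the camera images.
- jar1: round amber glass jar of wood stain with a paper band, 68 mm across, 106 mm tall to the mouth (120 mm to the top of its cap), about 0.25 to 0.55 kg; origin at the centre of its underside, z up, its x axis is not marked
- cap1: black knurled screw cap of jar1, 62 mm across, 29 mm tall, 40 g, may be loose; origin at the centre of its lower rim (91 mm above the jar's underside when seated), z up, x axis not marked. Loose and tight look alike: tugged up, a loose cap rides up freely by 10 mm and drops back; a tight one gives at most 2 mm, then the jar comes up with it and can be carried by it
- jar2: jar like jar1
- cap2: screw cap of jar2, like cap1. How they close: clockwise seen from above, 2.0 to 2.5 rad from loose to fully home, so in two grips; they turn easily while let down (not while pulled up). Part-way the thread already holds against a tug; fully home is the hard stop, where the jar starts to turn along
- jar3: jar like jar1
- cap3: screw cap of jar3, like cap1 and cap2
- jar4: jar like jar1
- cap4: screw cap of jar4, like cap1 and cap2
- jar5: jar like jar1
- cap5: screw cap of jar5, like cap1 and cap2
- rack: fixed open-topped wooden rack; origin at the centre of the underside, x from its open front to the back. Floor top at z = 12 mm, x = -180 to 120; walls 72 high: inner faces at x = 108 (back) and y = -113, 113 (sides, from x = -105 back). Holds four jars two by two, at x = -56 and 48, y = -52 and 52. The bar, when down, crosses the front at x = -160, from hinge y = 125 to eye y = -125 (all mm)
- bar (a joint): angle of the rack's steel drop bar (10 mm thick, 20 mm high) about its hinge, rad: 0 = down across the open front, eye on the rack's holed ear; it starts up, leaning outward past upright at 1.6 to 1.85 (its limit). It swings in the rack's y-z plane; below 1.57 it sinks slowly by its own weight (stiff hinge)
- bar_hinge (a point): point on the bar's hinge axis, 65 mm above the bench; axes parallel to the rack's
- bar_eye (a point): centre of the 14 mm hole in the flat eye at the bar's free end, 250 mm from the hinge axis; z = hole axis, x = hinge axis. Plate 28 mm wide along x, 42 mm long (23 mm to the hinge side, 19 mm beyond), 6 mm thick; can be pinched across its width at any angle of the bar. When down it lies on the rack's ear (24 mm wide, 8 mm thick, same hole in line), its top 68 mm above the bench
- pin: steel lock pin: shank 11 mm thick, 45 mm long, pointed; collar 26 mm across (45 to 49 mm from the point); above it a grip knob 20 mm across, 23 mm tall; 72 mm in all, 70 g. Origin at the point, z towards the knob. It starts standing in a hole of its block, point 7 mm above the bench. Home in eye and ear, the collar lies on the eye, point 23 mm above the bench
- pin_block: wooden block 90 x 60 x 52 mm with two holes, fixed, that keeps the pin; origin at the centre of its underside
- tin: metal tin with a green band and no screw cap, 74 mm across, 70 mm tall; bystander; origin at the centre of its underside
- hammer: hammer, 240 mm long, lying on the bench; bystander
- horseshoe: iron horseshoe about 125 mm long, lying on the bench; bystander
Not all that is in view belongs to the job. What is shaped like the jar3 but green, red or yellow is not meant.

How it is judged:
On the way, in this order (a step that is already met when the one before it is completed fails the run):
1. every cap is fully home (angle between the x axis of cap1 and the x axis of jar1, either way round below 0.25 rad and z of cap1 in the frame of jar1 below 0.095 m and angle between the x axis of cap2 and the x axis of jar2, either way round below 0.25 rad and z of cap2 in the frame of jar2 below 0.095 m and angle between the x axis of cap3 and the x axis of jar3, either way round below 0.25 rad and z of cap3 in the frame of jar3 below 0.095 m and angle between the x axis of cap4 and the x axis of jar4, either way round below 0.25 rad and z of cap4 in the frame of jar4 below 0.095 m and angle between the x axis of cap5 and the x axis of jar5, either way round below 0.25 rad and z of cap5 in the frame of jar5 below 0.095 m), for 0.2 s.
2. every jar stands upright in the rack, its cap home (all of step 1 and x of jar1 in the frame of rack between -0.125 and 0.08 m and y of jar1 in the frame of rack between -0.085 and 0.085 m and z of jar1 in the frame of rack between 0.008 and 0.017 m and angle between each of jar1, jar2, jar3, jar4, jar5's own z axis and vertical below 0.1 rad and x of jar2 in the frame of rack between -0.125 and 0.08 m and y of jar2 in the frame of rack between -0.085 and 0.085 m and z of jar2 in the frame of rack between 0.008 and 0.017 m and x of jar3 in the frame of rack between -0.125 and 0.08 m and y of jar3 in the frame of rack between -0.085 and 0.085 m and z of jar3 in the frame of rack between 0.008 and 0.017 m and x of jar4 in the frame of rack between -0.125 and 0.08 m and y of jar4 in the frame of rack between -0.085 and 0.085 m and z of jar4 in the frame of rack between 0.008 and 0.017 m and x of jar5 in the frame of rack between -0.125 and 0.08 m and y of jar5 in the frame of rack between -0.085 and 0.085 m and z of jar5 in the frame of rack between 0.008 and 0.017 m), for 0.2 s.
3. the bar is down across the front (value of joint bar below 0.06 rad), for 0.2 s.
4. the pin is home through eye and ear (value of joint bar below 0.06 rad and horizontal distance between pin and bar_eye below 0.005 m and z of pin in the frame of rack between 0.015 and 0.029 m and angle between pin's own z axis and vertical below 0.15 rad), for 0.2 s.
At the end, for the whole second after the job is handed in: every jar present stands upright (within 0.1 rad) on the rack's floor between its walls and behind the bar, at rest, its cap seated and turned to within 0.25 rad of its stop; the bar is down (below 0.06 rad) and the pin stands in eye and ear with its collar within 6 mm of the eye, at rest (all of step 2 and all of step 4 and linear speed of each of jar1, jar2, jar3, jar4, jar5, pin below 0.02 m/s); the robot touches nothing.
It fails at once if a jar is set down in the rack while its cap is loose ((x of jar1 in the frame of rack between -0.125 and 0.08 m and y of jar1 in the frame of rack between -0.085 and 0.085 m and z of jar1 in the frame of rack below 0.017 m and angle between the x axis of cap1 and the x axis of jar1, either way round above 0.45 rad) or (x of jar2 in the frame of rack between -0.125 and 0.08 m and y of jar2 in the frame of rack between -0.085 and 0.085 m and z of jar2 in the frame of rack below 0.017 m and angle between the x axis of cap2 and the x axis of jar2, either way round above 0.45 rad) or (x of jar3 in the frame of rack between -0.125 and 0.08 m and y of jar3 in the frame of rack between -0.085 and 0.085 m and z of jar3 in the frame of rack below 0.017 m and angle between the x axis of cap3 and the x axis of jar3, either way round above 0.45 rad) or (x of jar4 in the frame of rack between -0.125 and 0.08 m and y of jar4 in the frame of rack between -0.085 and 0.085 m and z of jar4 in the frame of rack below 0.017 m and angle between the x axis of cap4 and the x axis of jar4, either way round above 0.45 rad) or (x of jar5 in the frame of rack between -0.125 and 0.08 m and y of jar5 in the frame of rack between -0.085 and 0.085 m and z of jar5 in the frame of rack below 0.017 m and angle between the x axis of cap5 and the x axis of jar5, either way round above 0.45 rad)).
It fails at once if the tin, the hammer or the horseshoe is moved by more than 4 cm (distance of any of tin, hammer, horseshoe from where it was at the start of the episode above 0.04 m).
Of jar1, jar2, jar3, jar4, jar5 only 3 to 4 are there at a start; the rules pass over those that are not, and their reading is None.
At some moment in a run one of jar1, jar2, jar3, jar4, jar5 may be knocked a few centimetres aside while the robot is not near it.
Once in a run the grip may slacken for a moment while it holds something.
It also fails if it takes over 210 s, if anything falls off the work surface, if the arm or the gripper's body presses on something with over 40 N, if the wrist force passes 120 N, or if a joint passes its speed limit or range.

### The arm

A 6-joint arm with a two-finger parallel gripper is mounted at the origin on the work surface. World frame = base frame: x ahead of the robot, y to its left, z up, the work surface at z = 0. Lengths are in m, angles in rad, forces in N, time in s.
With the tool pointing down it reaches from about 0.375 to 0.975 m from the base axis. Payload 3.8 kg.
Tool frame: the origin (TCP) lies between the finger pads; the fingertips stand arm.finger_overhang ahead of it and the grasp point (between the pads) is the TCP (arm.finger_overhang is the distance from the TCP to the fingertips, in m); z points along the fingers, y is the direction in which the jaws open and shut (so a half turn about z gives the same grasp; the last joint's range is limited). The gripper opens to 88 mm and grips with 3 to 60 N. Pads are 18 mm wide; open, the fingers measure 123 mm over their backs; the gripper's body (75 mm by 187 mm) begins 45 mm behind the grasp point.
Start: joints at [-1.237, 0.264, 1.604, -0, 1.274, -0.037], TCP at [0.245, -0.629, 0.258] pointing down, gripper open.
Joint ranges: [-2.63, 2.63], [-0.94, 2.18], [0.31, 2.57], [-1.31, 4.45], [0, 2.66], [-2.55, 2.55]. Speed limits (rad/s): [2.57, 2.57, 3.14, 3.14, 3.14, 3.14].

### API

Orientations are given as a rotation vector (axis times angle).
In Python, from cell import arm, grab_frame, camera_params, spot_in, silhouettes gives the robot as it stands. The module is installed in compiled form; this text tells all that it offers.
- The arm moves only by the tool drive_tool, never from a script. Its argument "moves" is a list of rows, each a list of 7 numbers: the opening in per cent of the stroke, from 0 (shut) to 100 (fully open), then the shift along the tool's x, y, z in mm, then the turn, a rotation vector about the tool's x, y, z in rad. A call has exactly 8 rows; each row shifts and turns the commanded pose from where the row before left it, along the tool's axes as they then stand; what a row does not reach is not made up. A row lasts 1/10 s, in which the tool goes at most 50 mm and 8.59 degrees, less where a joint would pass 70% of its speed; a pose out of reach is approached as far as the arm can. A call with a gripper value outside its range is refused whole. The fingers move at their own pace and stop on an object; "newtons" is the grip in N (left out, the last holds). Time passes only in rows, so rows that do not move let the fingers close, or fill a call up. It gives the time, the measured TCP pose, the force and the opening at its end, in the units of the state.
- arm.sense(): the state, without advancing time (a new reading comes with each control period).
- grab_frame(name): name is "scene" or "top" or "wrist"; returns the picture (400x640x3 uint8, red, green, blue); there is no depth.
- camera_params(name): a dict with "fx", "fy", "cx", "cy" (pixels), "world_to_cam" (4x4, takes a point from world to camera coordinates). Camera axes: x right, y up, looking along -z (the intrinsics and any distortion apply to the point x, -y, -z); pixel columns grow to the right and rows downward; lengths in m; the calibration is good to about 2 mm. The wrist camera is an equidistant fisheye: a pixel r from the principal point sees the ray r / f radians off the axis. A picture is of the moment at which its call begins: read the wrist's pose just before it. camera_params takes no time and is no camera call; for the wrist camera it gives the pose at the moment of the call.
- arm.close_job(): hands the job in, once; it reports no verdict.
Trained networks look in the newest picture that a camera, given by its name, has taken for a name from the list of things; names that differ only in an ending like _2 or _b are one class to them, and where a whole thing is asked for, a point or a joint stands for the part that bears it (a point fixed in the world has none). Each returns a list of dicts, best first, with "score" (0 to 1); they miss things now and then, are a little off and sometimes report something else, mostly with a low value. They report only what shows in the picture. A call takes as long as a camera call. They do not tell look-alikes from the thing itself.
- spot_in(camera, thing): "extent" ([left, top, right, bottom] in pixels, round what is visible of it).
- silhouettes(camera, thing): "mask" (400x640 bool, what is visible of it) and "extent" ([left, top, right, bottom] in pixels, round what is visible of it).
The state is a dict: "t": time; "joint_positions": joint angles; "qvel": joint speeds; "joint_efforts": joint torques, N m; "tcp_pos": TCP position; "tool_rot": TCP orientation; "contact_force": force on the tool from outside, world axes, zero at the start; "moment": the same for the moment, N m; "finger_gap": finger opening in m.
Only numpy, scipy, OpenCV 4.12 (cv2) and the standard library are available. Lean on these libraries where they do the work, as an engineer would, in place of code of your own. Each camera call takes 0.05 s, during which the arm holds its last target.

## Working session

There is one attempt and no reset: what is moved stays moved. The work goes in short steps, Python scripts to look and compute and a tool call to move; the robot and the scene stay as the last step left them, time stands still between calls to the robot, and variables do not carry over. Pictures are saved under pics/ and viewed, and the job is handed in when it is done.

Besides the shell and the picture viewer there is one more tool, called in YAML: its name, and indented under it one key for each argument. drive_tool: Moves the arm, as the interface text tells. Its arguments: {"type":"object","properties":{"moves":{"type":"array","items":{"type":"array","items":{"type":"number"}}},"newtons":{"type":"number"}},"required":["moves"]}

```bash
ls; mkdir -p pics; cat > h.py <<'E'
from cell import arm, grab_frame, camera_params, spot_in, silhouettes
import numpy as np, cv2
from scipy.spatial.transform import Rotation as R
def snap(n,f):
    im=grab_frame(n); cv2.imwrite('pics/'+f,im[:,:,::-1]); return im
def ray(cam,u,v,P=None):
    P=P or camera_params(cam); 
    x=(u-P['cx'])/P['fx']; y=(v-P['cy'])/P['fy']
    if cam=='wrist':
        r=np.hypot(x,y); s=np.sin(r)/r if r>1e-9 else 1
        d=np.array([x*s,-y*s,-np.cos(r)])
    else: d=np.array([x,-y,-1.])
    M=np.array(P['world_to_cam']); Rm=M[:3,:3]; c=-Rm.T@M[:3,3]
    d=Rm.T@d; return c,d/np.linalg.norm(d)
def atz(cam,u,v,z,P=None):
    c,d=ray(cam,u,v,P); return c+d*(z-c[2])/d[2]
def proj(cam,p,P=None):
    P=P or camera_params(cam); M=np.array(P['world_to_cam']); q=M[:3,:3]@np.array(p)+M[:3,3]
    x,y,z=q[0],-q[1],-q[2]
    if cam=='wrist':
        r=np.hypot(x,y); th=np.arctan2(r,z); k=th/r if r>1e-9 else 1/z
        return P['cx']+P['fx']*x*k,P['cy']+P['fy']*y*k
    return P['cx']+P['fx']*x/z,P['cy']+P['fy']*y/z
E
python3 - <<'E'
from h import *
for n in ['scene','top','wrist']:
    snap(n,n+'0.png'); print(n,camera_params(n))
print(arm.sense(),arm.finger_overhang)
E
```

```text
pics
scene {'fx': 502.08858034175637, 'fy': 502.08858034175637, 'cx': 318.7785649075929, 'cy': 205.961264625818, 'world_to_cam': array([[ 0.82927811,  0.55865284,  0.01431163, -0.38291804],
       [-0.49189178,  0.71754338,  0.49312674,  0.1652301 ],
       [ 0.26521744, -0.41597898,  0.86983976, -1.53786309],
       [ 0.        ,  0.        ,  0.        ,  1.        ]])}
top {'fx': 370.6742235398649, 'fy': 370.6742235398649, 'cx': 323.60980261668965, 'cy': 198.34790359988253, 'world_to_cam': array([[-0.0083658 , -0.99991247, -0.01025025,  0.01703605],
       [ 0.99671054, -0.00916447,  0.08052396, -0.45874164],
       [-0.08061085, -0.00954288,  0.99669997, -1.19450112],
       [ 0.        ,  0.        ,  0.        ,  1.        ]])}
wrist {'fx': 309.70691628693146, 'fy': 309.70691628693146, 'cx': 322.4810694983813, 'cy': 200.5539226278932, 'world_to_cam': array([[ 0.36319959, -0.93171082, -0.00100028, -0.6744754 ],
       [ 0.88655543,  0.34592689, -0.30717104,  0.0437285 ],
       [ 0.28654061,  0.11067759,  0.9516538 , -0.39033278],
       [ 0.        ,  0.        ,  0.        ,  1.        ]])}
{'t': 0.15, 'joint_positions': array([-1.23692405e+00,  2.64570636e-01,  1.60502954e+00, -1.65107897e-05,
        1.27366988e+00, -3.69138289e-02]), 'qvel': array([ 0.00024013, -0.0028685 , -0.00479772,  0.00129594,  0.00133918,
        0.00183712]), 'joint_efforts': array([ 4.78847542e-04, -5.02847600e+01, -3.57468331e+01,  7.29212933e-02,
        2.49246648e-02, -1.00666643e-04]), 'tcp_pos': array([ 0.24440764, -0.62866697,  0.25669697]), 'tool_rot': array([-3.08612827e+00, -5.78800887e-01,  4.14087847e-04]), 'contact_force': array([-1.12505456, -0.05231032, -0.33975541]), 'moment': array([-0.04667103, -0.00343313,  0.01966359]), 'finger_gap': 0.08824446468521287} 0.019
```

View pics/scene0.png

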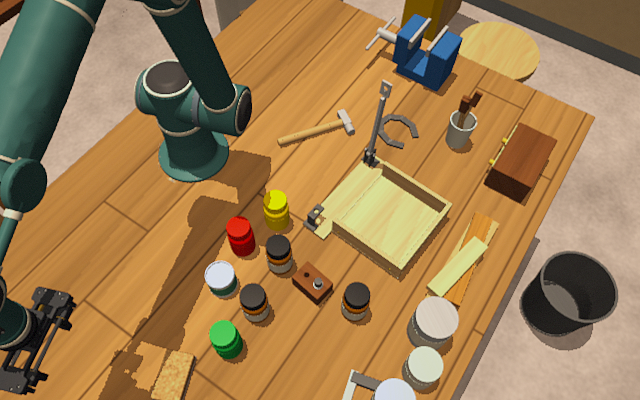

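View pics/top0.png

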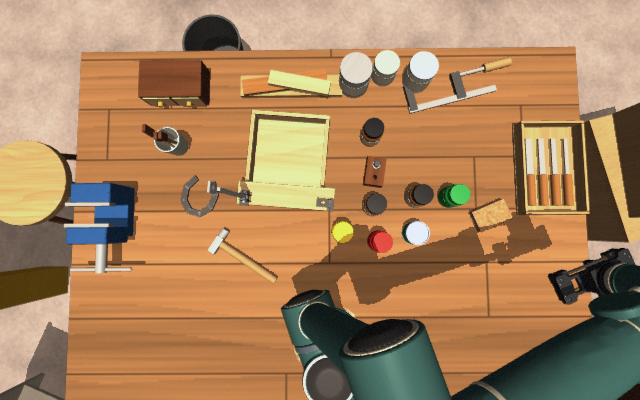

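View pics/wrist0.png

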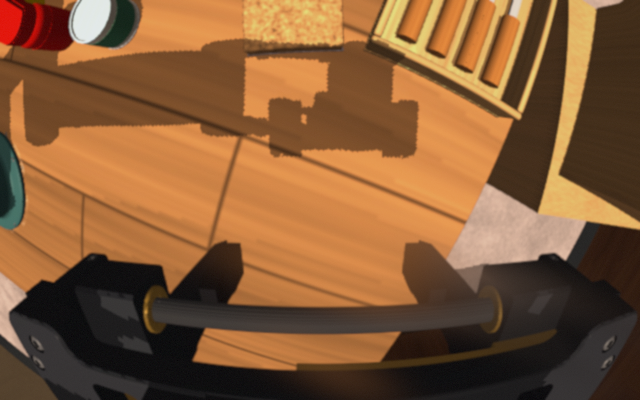

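The pictures show three black-capped amber jars, at top pixels (373,130), (419,195) and (376,204). The rack is near (288,160) with its bar up at the left, and the pin block is at (375,172).

```bash
python3 - <<'E'
from h import *
im=snap('top','top1.png')
big=cv2.resize(im[90:230,170:470],None,fx=2.6,fy=2.6,interpolation=cv2.INTER_CUBIC)
cv2.imwrite('pics/topcrop.png',big[:,:,::-1])
for th in ['cap1','jar1','rack','pin','pin_block','tin','bar_eye']:
    for d in silhouettes('top',th)[:6]:
        m=d['mask']; ys,xs=np.nonzero(m); print(th,round(d['score'],2),np.round(d['extent'],1),xs.mean().round(1),ys.mean().round(1),m.sum())
snap('scene','scene1.png')
for th in ['cap1','jar1','pin','bar_eye']:
    for d in silhouettes('scene',th)[:6]:
        m=d['mask']; ys,xs=np.nonzero(m); print('S',th,round(d['score'],2),np.round(d['extent'],1),xs.mean().round(1),ys.mean().round(1),m.sum())
sc=cv2.imread('pics/scene1.png'); cv2.imwrite('pics/scenecrop.png',cv2.resize(sc[70:340,200:480],None,fx=2.2,fy=2.2,interpolation=cv2.INTER_CUBIC))
E
```

```text
cap1 0.81 [334.3 220.3 351.7 243.9] 342.6 231.6 345
cap1 0.66 [366.  193.5 388.1 215.5] 376.1 203.8 357
cap1 0.62 [373.8 233.4 393.  254.7] 381.9 242.4 324
cap1 0.55 [445.4 181.9 470.5 206.6] 458.1 194.1 402
cap1 0.54 [411.  184.9 437.3 203.7] 421.8 194.2 383
cap1 0.53 [362.3 117.4 381.  139.1] 373.0 128.3 365
jar1 0.93 [401.6 186.5 435.  207.5] 418.2 195.6 507
jar1 0.87 [367.8 231.8 391.2 253.1] 379.7 241.4 448
jar1 0.83 [330.5 218.5 352.3 244.5] 342.0 231.5 384
jar1 0.8 [360.5 117.5 384.8 147.6] 371.5 132.0 495
jar1 0.8 [439.4 183.7 469.2 204.6] 453.4 195.7 580
jar1 0.73 [361.  193.9 384.  215.3] 373.8 204.4 416
rack 0.83 [209.1 110.5 334.5 209.7] 285.2 162.2 8141
pin 0.52 [209.3 226.9 277.2 282.5] 238.0 255.2 783
pin_block 0.71 [363.7 156.7 383.7 190.5] 373.8 172.1 556
tin 0.95 [400.8 223.4 428.1 246.8] 415.0 232.9 517
tin 0.34 [209.3 180.8 247.  201.6] 223.7 190.7 289
bar_eye 0.57 [208.1 179.2 245.4 199.3] 222.4 190.4 228
S cap1 0.8 [264.7 231.1 288.6 260.5] 277.3 246.3 521
S cap1 0.71 [263.3 192.8 287.4 213.2] 274.8 201.2 439
S cap1 0.71 [228.7 214.  250.1 243.1] 238.2 227.9 523
S cap1 0.69 [343.5 282.5 373.6 308.6] 356.0 294.8 576
S cap1 0.63 [209.2 317.3 237.4 348.8] 222.7 333.7 694
S cap1 0.62 [237.9 282.2 265.  309.9] 252.0 296.2 580
S jar1 0.92 [265.5 233.8 291.6 276.8] 278.3 253.8 934
S jar1 0.84 [262.5 190.6 290.5 230.3] 275.5 209.0 891
S jar1 0.79 [236.5 282.1 269.9 321.7] 254.1 302.5 967
S jar1 0.76 [212.2 318.7 240.6 361.5] 225.3 338.4 1011
S jar1 0.66 [226.1 215.9 254.  255.8] 240.1 235.6 885
S jar1 0.65 [378.9 113.8 420.6 148.7] 395.9 128.7 526
S pin 0.63 [312.8 278.3 323.4 292.5] 317.5 282.7 92
S bar_eye 0.66 [368.2  79.  393.6 157.5] 379.0 112.1 488
```

View pics/topcrop.png

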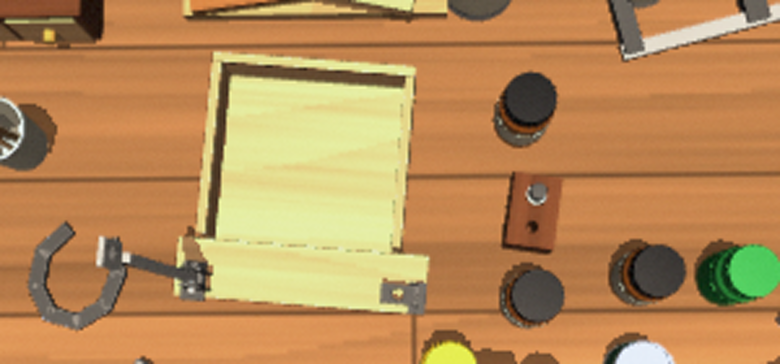

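View pics/scenecrop.png

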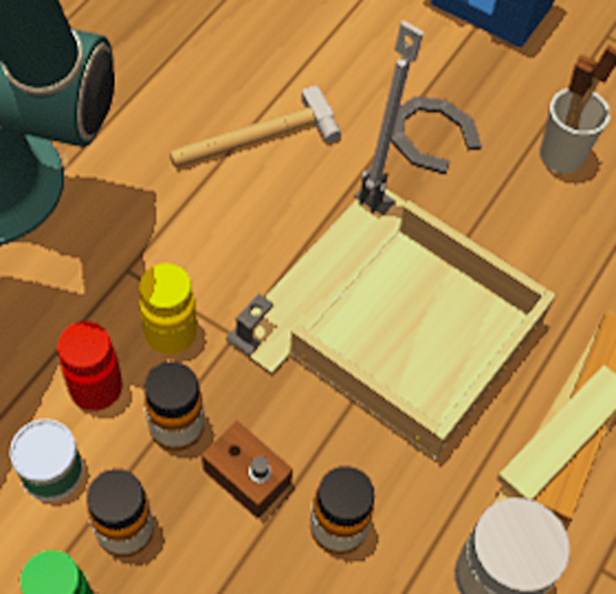

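```bash
python3 - <<'E'
from h import *
im=cv2.imread('pics/top1.png')
def crop(n,x0,y0,x1,y1,f):
    cv2.imwrite('pics/'+n,cv2.resize(im[y0:y1,x0:x1],None,fx=f,fy=f,interpolation=cv2.INTER_CUBIC))
crop('r.png',230,100,340,220,5)
crop('b.png',200,170,260,230,10)
sc=cv2.imread('pics/scene1.png')
cv2.imwrite('pics/sr.png',cv2.resize(sc[70:290,300:460],None,fx=2.7*1.3,fy=2.7,interpolation=cv2.INTER_CUBIC))
cv2.imwrite('pics/sp.png',cv2.resize(sc[200:330,230:380],None,fx=4.5,fy=4.5,interpolation=cv2.INTER_CUBIC))
# cap tops dark
g=im.max(axis=2)
for (u,v) in [(373,128),(376,203),(421,194)]:
    s=im[v-16:v+17,u-16:u+17].astype(int); m=((s.max(2)<75)&(s.max(2)-s.min(2)<25)).astype(np.uint8)
    n,l,st,c=cv2.connectedComponentsWithStats(m)
    k=1+np.argmax(st[1:,4]); px=c[k]+[u-16,v-16]
    print(px,st[k],atz('top',px[0],px[1],0.117))
s=cv2.imread('pics/scene1.png')
for (u,v) in [(356,294),(277,243),(252,294)]:
    q=s[v-16:v+17,u-16:u+17].astype(int); m=((q.max(2)<75)&(q.max(2)-q.min(2)<25)).astype(np.uint8)
    n,l,st,c=cv2.connectedComponentsWithStats(m)
    k=1+np.argmax(st[1:,4]); px=c[k]+[u-16,v-16]
    print('scene',px,st[k],atz('scene',px[0],px[1],0.11))
E
```

```text
[373.34482759 127.79623824] [  7   6  20  21 319] [ 0.66532228 -0.14138157  0.117     ]
[378.31578947 198.14736842] [ 8  7 19 12 95] [ 0.45000813 -0.15216073  0.117     ]
[422.00914634 193.875     ] [  7   7  21  19 328] [ 0.46166548 -0.28334804  0.117     ]
scene [357.06085193 294.93306288] [  5   5  25  26 493] [ 0.6683802  -0.14514953  0.11      ]
scene [277.74065934 246.51648352] [  5   8  24  25 455] [ 0.43587392 -0.14940303  0.11      ]
scene [255.18 304.55] [  5  14  25  19 100] [ 0.48124246 -0.30138694  0.11      ]
```

View pics/r.png

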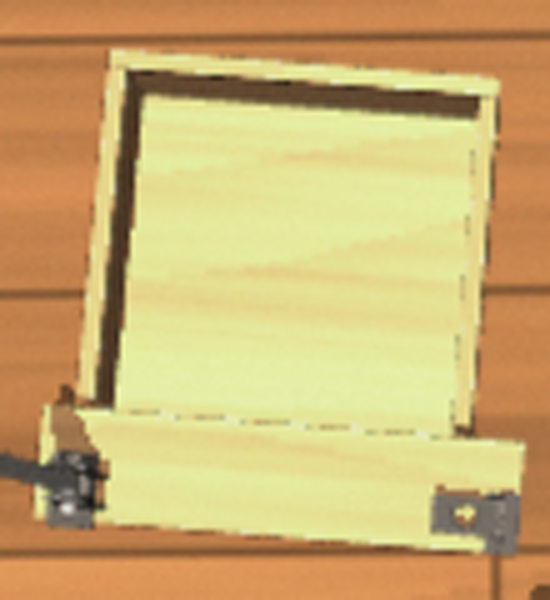

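View pics/b.png

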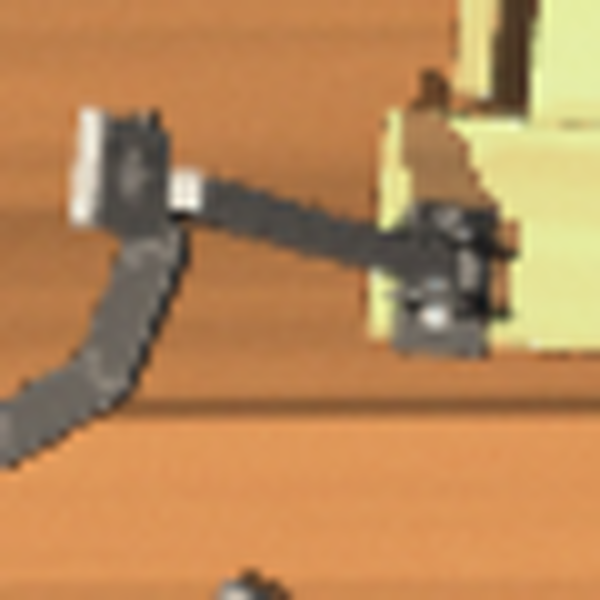

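View pics/sr.png

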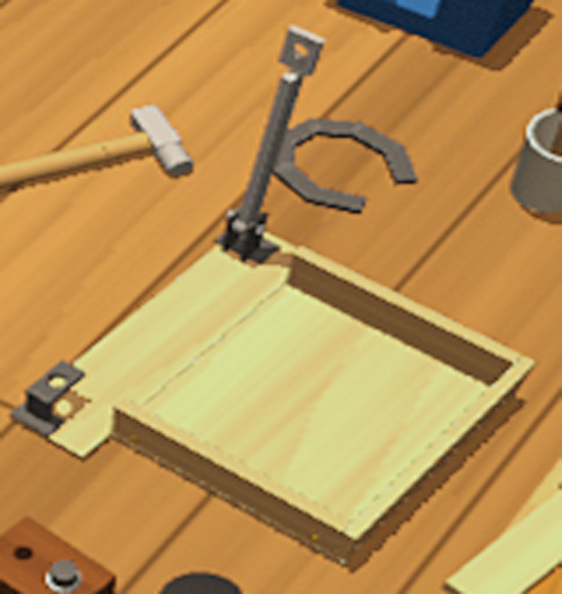

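View pics/sp.png

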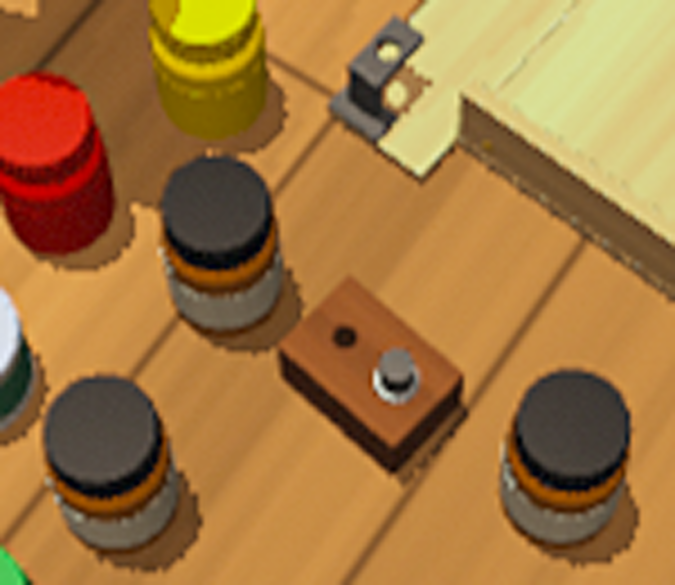

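```bash
cat > fit.py <<'E'
from h import *
from scipy.optimize import least_squares
T=lambda x,y:((x+.5)/5-.5+230,(y+.5)/5-.5+100)
S=lambda x,y:((x+.5)/4.5-.5+230,(y+.5)/4.5-.5+200)
Q=lambda x,y:((x+.5)/3.51-.5+300,(y+.5)/2.7-.5+70)
obs=[('top',T(112,50),(.12,.125,'w')),('top',T(498,78),(.12,-.125,'w')),('top',T(466,514),(-.16,-.125,.062)),
('top',T(124,71),(.108,.113,'w')),('top',T(482,93),(.108,-.113,'w')),
('scene',S(389,50),(-.16,-.125,.062)),('scene',S(463,95),(-.105,-.125,'w')),('scene',Q(533,363),(.12,.125,'w'))]
def res(p,full=False):
    o=[]
    for c,uv,(x,y,z) in obs:
        z=p[3] if z=='w' else z
        w=(p[0]+x*np.cos(p[2])-y*np.sin(p[2]),p[1]+x*np.sin(p[2])+y*np.cos(p[2]),z)
        o.append(np.array(proj(c,w))-uv)
    return np.array(o) if full else np.ravel(o)
P=camera_params('top')
s=least_squares(res,[.55,.1,0,.072],loss='soft_l1')
if __name__=='__main__':
    print(s.x); print(res(s.x,True).round(1))
    p=s.x
    f=lambda x,y:(round(p[0]+x*np.cos(p[2])-y*np.sin(p[2]),4),round(p[1]+x*np.sin(p[2])+y*np.cos(p[2]),4))
    print('ear',f(-.16,-.125),'hinge',f(-.16,.125),'slots',[f(x,y) for x in(-.056,.048) for y in (-.052,.052)])
    # bar eye & hinge
    B=lambda x,y:((x+.5)/10-.5+200,(y+.5)/10-.5+170)
    for a in (1.6,1.7,1.8,1.85):
        e=f(-.16,.125-.25*np.cos(a)*1); z=.065+.25*np.sin(a)
        y=.125-.25*np.cos(a); print(a,e,z,proj('top',(*e,z)),proj('scene',(*e,z)))
    print('eye obs',B(135,170),Q(302,48))
    # jars by triangulation of cap top centre
    print('pin block', [atz('top',373.8,172.1,.05)], 'pin top scene',atz('scene',*S(399,360),.079),'hole2',atz('scene',*S(344,336),.052))
E
python3 fit.py
```

```text
[ 0.61248969  0.12572828 -0.0801257   0.06641853]
[[-0.2  0.3]
 [ 0.3 -0.1]
 [ 0.4 -0.1]
 [ 0.8 -0. ]
 [-0.5  0.3]
 [ 0.2 -0.3]
 [-0.3  0.1]
 [ 0.8 -0.2]]
ear (np.float64(0.443), np.float64(0.0139)) hinge (np.float64(0.463), np.float64(0.2631)) slots [(np.float64(0.5525), np.float64(0.0784)), (np.float64(0.5608), np.float64(0.182)), (np.float64(0.6562), np.float64(0.0701)), (np.float64(0.6645), np.float64(0.1737))]
1.6 (np.float64(0.4636), np.float64(0.2704)) 0.3148934007603763 (np.float64(218.74240214240945), np.float64(187.79387584905015)) (np.float64(381.70642048113154), np.float64(91.20419627085171))
1.7 (np.float64(0.4656), np.float64(0.2952)) 0.31291620261311714 (np.float64(209.05384245171592), np.float64(187.17559825604016)) (np.float64(387.28017958775035), np.float64(85.96236143999285))
1.8 (np.float64(0.4676), np.float64(0.3198)) 0.3084619077195488 (np.float64(199.83515519322492), np.float64(186.67078633474895)) (np.float64(392.5758113006392), np.float64(81.55382197172158))
1.85 (np.float64(0.4685), np.float64(0.3318)) 0.305318800743825 (np.float64(195.50957668327655), np.float64(186.49984920985077)) (np.float64(395.037253732233), np.float64(79.69440204459485))
eye obs (213.05, 186.55) (385.6823361823362, 87.46296296296296)
pin block [array([ 0.53915874, -0.14868332,  0.05      ])] pin top scene [ 0.56330549 -0.15501845  0.079     ] hole2 [ 0.52365346 -0.15176685  0.052     ]
```

```bash
python3 - <<'E'
from fit import *
from scipy.optimize import least_squares
K=lambda x,y:((x+.5)/2.6-.5+170,(y+.5)/2.6-.5+90)
for n,t,q in [('A',K(536,294),S(217,205)),('B',K(653,270),S(102,434)),('C',K(529,98),S(571,428)),('pin',K(537,190),S(398,361))]:
    z=.12 if n!='pin' else .079
    print(n,atz('top',*t,z).round(4),atz('scene',*q,z).round(4))
E
```

```text
A [ 0.436  -0.1441  0.12  ] [ 0.4371 -0.1497  0.12  ]
B [ 0.4624 -0.2791  0.12  ] [ 0.4657 -0.2908  0.12  ]
C [ 0.6658 -0.1404  0.12  ] [ 0.6682 -0.1489  0.12  ]
pin [ 0.5642 -0.1531  0.079 ] [ 0.5632 -0.1558  0.079 ]
```

```bash
cat > plan.py <<'E'
# python3 plan.py x y z psi open [dx per row mm] : prints rows from commanded (file cmd.npy) 
import sys,json
from h import *
s=arm.sense()
Rm=R.from_rotvec(s['tool_rot']).as_matrix(); psi0=np.arctan2(Rm[1,0],Rm[0,0])
print('now',s['t'],s['tcp_pos'].round(4),'psi',psi0.round(4),'tilt',np.degrees(np.arccos(-Rm[2,2])).round(2),'j6',s['joint_positions'][5].round(3),'gap',s['finger_gap'].round(4),'F',s['contact_force'].round(1))
if len(sys.argv)>4:
    x,y,z,psi,op=map(float,sys.argv[1:6]); mx=float(sys.argv[6]) if len(sys.argv)>6 else 45
    d=np.array([x,y,z])-s['tcp_pos']; 
    if z<0: d[2]=0
    turn=psi0-psi  # + = clockwise
    n1=int(np.ceil(np.linalg.norm(d)*1000/mx)); n2=int(np.ceil(abs(turn)/.145)); n=max(n1,n2,1)
    print('j1 at target',np.arctan2(y,x).round(3),'j6 at target',(np.arctan2(y,x)+np.pi/2-psi).round(3),'rows',n)
    rows=[];p=psi0
    for i in range(n):
        st=d/n; c,si=np.cos(p),np.sin(p)
        tx=c*st[0]+si*st[1]; ty=si*st[0]-c*st[1]; tz=-st[2]
        rows.append([op]+[round(float(v)*1000,1)+0. for v in (tx,ty,tz)]+[0,0,round(turn/n,4)]); p-=turn/n
    while len(rows)%8: rows.append([op,0,0,0,0,0,0])
    for i in range(0,len(rows),8): print(json.dumps(rows[i:i+8]))
E
python3 plan.py 0.437 -0.147 0.25 2.55 100
```

```text
Traceback (most recent call last):
  File "plan.py", line 6, in <module>
    print('now',s['t'],s['tcp_pos'].round(4),'psi',psi0.round(4),'tilt',np.degrees(np.arccos(-Rm[2,2])).round(2),'j6',s['joint_positions'][5].round(3),'gap',s['finger_gap'].round(4),'F',s['contact_force'].round(1))
                                                                                                                                                             ^^^^^^^^^^^^^^^^^^^^^
AttributeError: 'float' object has no attribute 'round'
```

```bash
sed -i "s/s\['finger_gap'\].round(4)/round(s['finger_gap'],4)/" plan.py; python3 plan.py 0.437 -0.147 0.25 2.55 100
```

```text
now 0.8 [ 0.2446 -0.6291  0.2577] psi 0.3708 tilt 0.0 j6 -0.037 gap 0.0882 F [ 0.6 -0.6  0.1]
j1 at target -0.324 j6 at target -1.304 rows 16
[[100.0, 22.1, -23.7, 0.5, 0, 0, -0.1362], [100.0, 25.1, -20.5, 0.5, 0, 0, -0.1362], [100.0, 27.7, -16.9, 0.5, 0, 0, -0.1362], [100.0, 29.7, -13.0, 0.5, 0, 0, -0.1362], [100.0, 31.2, -8.8, 0.5, 0, 0, -0.1362], [100.0, 32.1, -4.5, 0.5, 0, 0, -0.1362], [100.0, 32.4, -0.1, 0.5, 0, 0, -0.1362], [100.0, 32.2, 4.3, 0.5, 0, 0, -0.1362]]
[[100.0, 31.3, 8.6, 0.5, 0, 0, -0.1362], [100.0, 29.8, 12.8, 0.5, 0, 0, -0.1362], [100.0, 27.8, 16.7, 0.5, 0, 0, -0.1362], [100.0, 25.3, 20.3, 0.5, 0, 0, -0.1362], [100.0, 22.3, 23.6, 0.5, 0, 0, -0.1362], [100.0, 18.9, 26.4, 0.5, 0, 0, -0.1362], [100.0, 15.1, 28.7, 0.5, 0, 0, -0.1362], [100.0, 11.1, 30.5, 0.5, 0, 0, -0.1362]]
```

drive_tool:
  moves:
    - [100,22,-24,0.5,0,0,-0.136]
    - [100,25,-20.5,0.5,0,0,-0.136]
    - [100,28,-17,0.5,0,0,-0.136]
    - [100,30,-13,0.5,0,0,-0.136]
    - [100,31,-9,0.5,0,0,-0.136]
    - [100,32,-4.5,0.5,0,0,-0.136]
    - [100,32,0,0.5,0,0,-0.136]
    - [100,32,4,0.5,0,0,-0.136]
  newtons: 30

```text
t: 1.6
tcp_pos: [0.3406, -0.3871, 0.2539]
tool_rot: [2.336, 2.1, 0.0]
contact_force: [-0.5, 0.5, 0.6]
finger_gap: 0.0884
```

drive_tool:
  moves:
    - [100,31,9,0.5,0,0,-0.136]
    - [100,30,13,0.5,0,0,-0.136]
    - [100,28,17,0.5,0,0,-0.136]
    - [100,25,20,0.5,0,0,-0.136]
    - [100,22,23.5,0.5,0,0,-0.136]
    - [100,19,26,0.5,0,0,-0.136]
    - [100,15,29,0.5,0,0,-0.136]
    - [100,11,30.5,0.5,0,0,-0.136]

```text
t: 2.4
tcp_pos: [0.4378, -0.1467, 0.25]
tool_rot: [0.912, 3.005, -0.0]
contact_force: [1.0, 0.1, -0.0]
finger_gap: 0.088
```

```bash
python3 plan.py; python3 - <<'E'
from h import *
P=camera_params('wrist'); snap('wrist','w1.png'); 
M=np.array(P['world_to_cam']); print('cam',-M[:3,:3].T@M[:3,3])
for n,p in dict(A=(.436,-.146,.12),B=(.463,-.284,.12),C=(.667,-.144,.12),pin=(.564,-.154,.079)).items(): print(n,proj('wrist',p,P))
E
```

```text
now 2.4 [ 0.4378 -0.1467  0.25  ] psi 2.5523 tilt 0.05 j6 -1.359 gap 0.088 F [ 1.   0.1 -0. ]
cam [ 0.37035542 -0.10269884  0.37750191]
A (np.float64(322.93447052046236), np.float64(195.00355953939547))
B (np.float64(225.88045589413292), np.float64(287.4006985280781))
C (np.float64(430.79248084325275), np.float64(347.60406886364325))
pin (np.float64(379.18541277447605), np.float64(277.56778903300534))
```

View pics/w1.png

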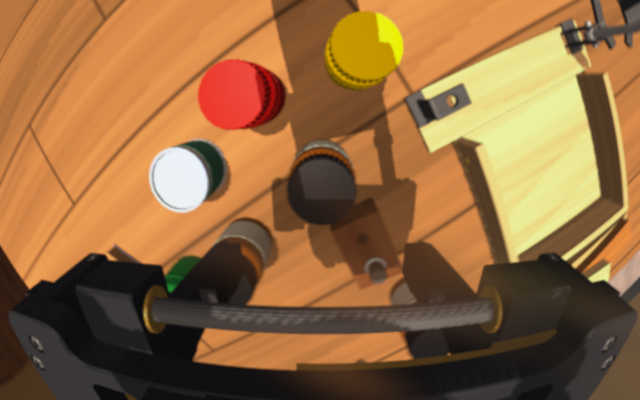

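```bash
python3 - <<'E'
from h import *
im=cv2.imread('pics/w1.png'); P=camera_params('wrist')
s=im[150:230,270:370].astype(int); m=((s.max(2)<70)&(s.max(2)-s.min(2)<25)).astype(np.uint8)
c,_=cv2.findContours(m,cv2.RETR_EXTERNAL,cv2.CHAIN_APPROX_NONE); c=max(c,key=cv2.contourArea); print(cv2.boundingRect(c))
print('A',atz('wrist',322,189,.12,P),'ear',atz('wrist',452,101,.062,P),'pin',atz('wrist',376,265,.079,P))
# predicted outline of cap top circle
a=np.linspace(0,2*np.pi,40)
for q in [(.436,-.146)]:
    for z in (.12,):
        pts=np.array([proj('wrist',(q[0]+.031*np.cos(t),q[1]+.031*np.sin(t),z),P) for t in a]).astype(int); cv2.polylines(im,[pts],True,(0,255,0))
cv2.imwrite('pics/w1o.png',cv2.resize(im[80:300,230:480],None,fx=3,fy=3))
E
```

```text
(18, 5, 68, 69)
A [ 0.43232249 -0.13970224  0.12      ] ear [0.43996643 0.02067525 0.062     ] pin [ 0.54856928 -0.14395103  0.079     ]
```

View pics/w1o.png

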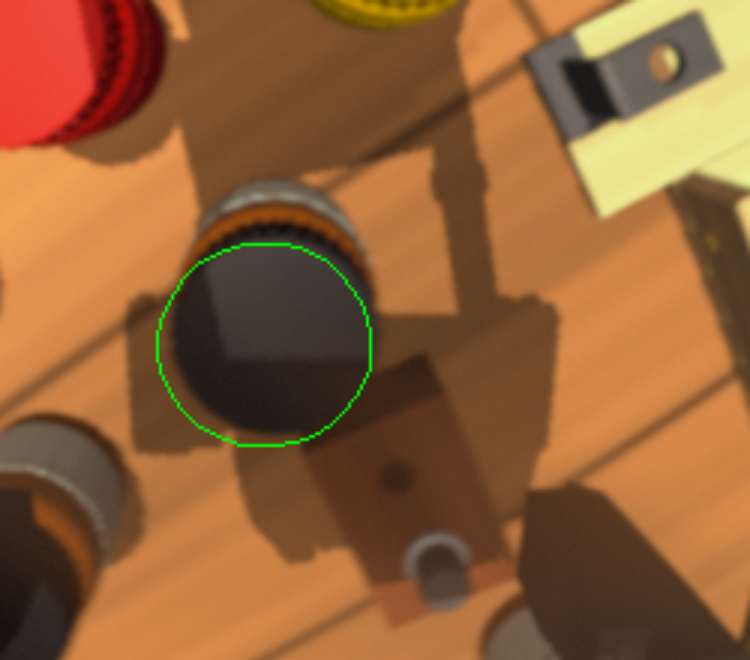

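```bash
python3 plan.py; python3 - <<'E'
from h import *
s=arm.sense();print(s['qvel'].round(3))
P=camera_params('wrist'); im=grab_frame('wrist')[:,:,::-1].copy()
a=np.linspace(0,2*np.pi,40)
def circ(q,r,z,col=(0,255,0)):
    pts=np.array([proj('wrist',(q[0]+r*np.cos(t),q[1]+r*np.sin(t),z),P) for t in a]).astype(int); cv2.polylines(im,[pts],True,col)
circ((.436,-.146),.031,.12); circ((.564,-.154),.010,.079); circ((.443,.0139),.007,.062); circ((.463,-.284),.034,.0)
cv2.imwrite('pics/w2.png',cv2.resize(im[80:300,230:480],None,fx=3,fy=3))
print(s['tcp_pos'],proj('wrist',s['tcp_pos'],P))
E
```

```text
now 2.45 [ 0.439  -0.1432  0.2499] psi 2.5591 tilt 0.21 j6 -1.361 gap 0.0886 F [-0.   1.8  0.2]
[-0.064  0.003  0.    -0.049  0.005  0.121]
[ 0.43903663 -0.14318047  0.24990876] (np.float64(324.2200782746969), np.float64(277.74657276764106))
```

View pics/w2.png

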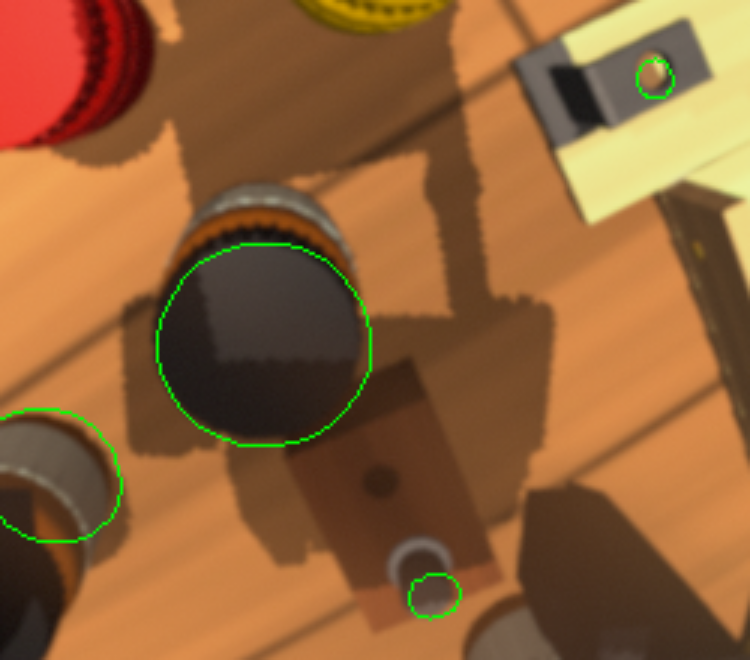

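drive_tool:
  moves:
    - [100,0,0,0,0,0,0]
    - [100,0,0,0,0,0,0]
    - [100,0,0,0,0,0,0]
    - [100,0,0,0,0,0,0]
    - [100,0,0,0,0,0,0]
    - [100,0,0,0,0,0,0]
    - [100,0,0,0,0,0,0]
    - [100,0,0,0,0,0,0]

```text
t: 3.3
tcp_pos: [0.4375, -0.148, 0.2497]
tool_rot: [-0.921, -3.004, -0.0]
contact_force: [-0.7, 0.1, -0.0]
finger_gap: 0.088
```

```bash
cat > look.py <<'E'
import sys
from h import *
s=arm.sense();P=camera_params('wrist'); im=grab_frame('wrist')[:,:,::-1].copy(); raw=im.copy()
print('t',s['t'],s['tcp_pos'].round(4),'v',np.abs(s['qvel']).max().round(3))
cv2.imwrite('pics/raw_%s.png'%sys.argv[1],raw); np.save('pics/P_%s.npy'%sys.argv[1],P['world_to_cam'])
a=np.linspace(0,2*np.pi,40)
for a4 in sys.argv[3:]:
    x,y,z,r=map(float,a4.split(','))
    pts=np.array([proj('wrist',(x+r*np.cos(t),y+r*np.sin(t),z),P) for t in a]); cv2.polylines(im,[(pts*16).astype(int)],True,(0,255,0),1,cv2.LINE_AA,4)
x0,y0,x1,y1=map(int,sys.argv[2].split(',')); f=min(800/(x1-x0),600/(y1-y0))
cv2.imwrite('pics/%s.png'%sys.argv[1],cv2.resize(im[y0:y1,x0:x1],None,fx=f,fy=f)); print('zoom',f)
E
python3 look.py w3 230,80,480,300 .436,-.146,.12,.031 .564,-.154,.079,.01 .443,.0139,.062,.007 .463,-.284,0,.034
```

```text
t 3.3 [ 0.4375 -0.148   0.2497] v 0.001
zoom 2.727272727272727
```

View pics/w3.png

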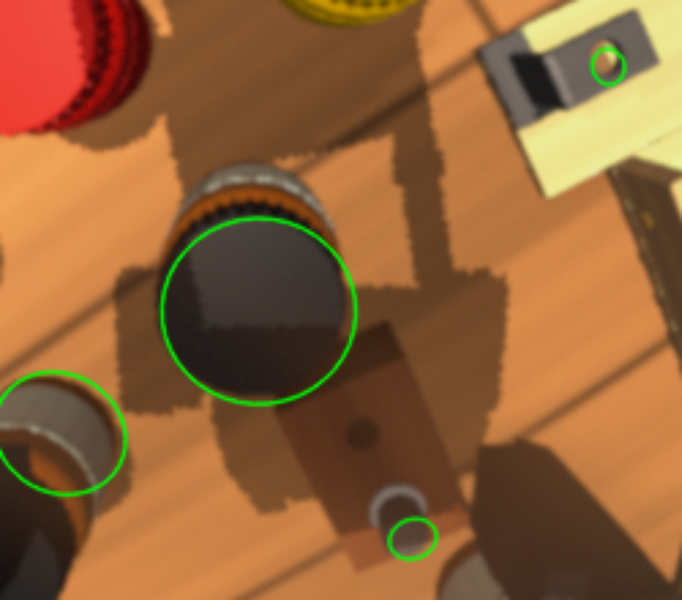

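```bash
python3 - <<'E'
from h import *
P=camera_params('wrist')
q=lambda x,y:(230+x/2.727,80+y/2.727)
for n,p,z in [('A',(254,303),.12),('ear',(607,57),.062),('pin',(405,530),.079),('collar',(399,512),.056),('A2',(252,295),.115)]: print(n,atz('wrist',*q(*p),z,P).round(4))
E
python3 plan.py .4365 -.144 .108 2.557 100 40
```

```text
A [ 0.4326 -0.1451  0.12  ]
ear [0.4401 0.0156 0.062 ]
pin [ 0.5589 -0.1544  0.079 ]
collar [ 0.5635 -0.1558  0.056 ]
A2 [ 0.4312 -0.1449  0.115 ]
now 3.35 [ 0.4375 -0.148   0.2497] psi 2.5467 tilt 0.0 j6 -1.356 gap 0.088 F [-0.4  0.2  0.4]
j1 at target -0.319 j6 at target -1.305 rows 4
[[100.0, 0.8, 0.7, 35.4, 0, 0, -0.0026], [100.0, 0.8, 0.7, 35.4, 0, 0, -0.0026], [100.0, 0.8, 0.7, 35.4, 0, 0, -0.0026], [100.0, 0.8, 0.7, 35.4, 0, 0, -0.0026], [100.0, 0, 0, 0, 0, 0, 0], [100.0, 0, 0, 0, 0, 0, 0], [100.0, 0, 0, 0, 0, 0, 0], [100.0, 0, 0, 0, 0, 0, 0]]
```

drive_tool:
  moves:
    - [100,1,0,40,0,0,0]
    - [100,1,0,40,0,0,0]
    - [100,1,0,40,0,0,0]
    - [100,1,0,20,0,0,0]
    - [100,0,0,0,0,0,0]
    - [100,0,0,0,0,0,0]
    - [100,0,0,0,0,0,0]
    - [60,0,0,0,0,0,0]
  newtons: 25

```text
t: 4.15
tcp_pos: [0.4357, -0.1463, 0.1116]
tool_rot: [0.919, 3.0, -0.0]
contact_force: [0.5, 0.3, 0.2]
finger_gap: 0.0822
```

drive_tool:
  moves:
    - [50,0,0,0,0,0,0]
    - [50,0,0,0,0,0,0]
    - [50,0,0,0,0,0,0]
    - [50,0,0,0,0,0,0]
    - [50,0,0,0,0,0,0]
    - [50,0,0,0,0,0,0]
    - [50,0,0,0,0,0,0]
    - [50,0,0,0,0,0,0]

```text
t: 4.95
tcp_pos: [0.4345, -0.1461, 0.1102]
tool_rot: [0.92, 3.003, -0.001]
contact_force: [-0.4, -2.5, 5.0]
finger_gap: 0.0603
```

drive_tool:
  moves:
    - [50,0,0,-2,0,0,0]
    - [50,0,0,-2,0,0,0]
    - [50,0,0,-2,0,0,0]
    - [50,0,0,0,0,0,0]
    - [50,0,0,0,0,0,0]
    - [50,0,0,0,0,0,0]
    - [50,0,0,0,0,0,0]
    - [50,0,0,0,0,0,0]

```text
t: 5.75
tcp_pos: [0.4341, -0.1457, 0.1156]
tool_rot: [-0.92, -3.004, -0.0]
contact_force: [-0.2, -1.2, 0.1]
finger_gap: 0.0603
```

```bash
python3 plan.py; python3 plan.py
```

```text
now 5.75 [ 0.4341 -0.1457  0.1156] psi 2.5468 tilt 0.01 j6 -1.354 gap 0.0603 F [-0.2 -1.2  0.1]
now 5.75 [ 0.4341 -0.1457  0.1156] psi 2.5468 tilt 0.01 j6 -1.354 gap 0.0603 F [-0.2 -1.2  0.1]
```

drive_tool:
  moves:
    - [50,0,0,3,0,0,0]
    - [50,0,0,2,0,0,0]
    - [50,0,0,0,0,0,0.14]
    - [50,0,0,0,0,0,0.14]
    - [50,0,0,0,0,0,0.14]
    - [50,0,0,0,0,0,0.14]
    - [50,0,0,0,0,0,0.14]
    - [50,0,0,0,0,0,0.14]

```text
t: 6.55
tcp_pos: [0.4338, -0.1455, 0.1104]
tool_rot: [-2.072, -2.361, 0.0]
contact_force: [-0.8, -1.1, 0.3]
finger_gap: 0.0602
```

```bash
python3 - <<'E'
from h import *
s=arm.sense();print(s['moment'],s['joint_efforts'][5])
E
python3 plan.py
```

```text
[-0.1815706   0.00517807  0.04307104] -1.450609490275383
now 6.55 [ 0.4338 -0.1455  0.1104] psi 1.701 tilt 0.05 j6 -0.508 gap 0.0602 F [-0.8 -1.1  0.3]
```

drive_tool:
  moves:
    - [50,0,0,0,0,0,0.14]
    - [50,0,0,0,0,0,0.14]
    - [50,0,0,0,0,0,0.14]
    - [50,0,0,0,0,0,0.14]
    - [50,0,0,0,0,0,0.14]
    - [50,0,0,0,0,0,0.14]
    - [50,0,0,0,0,0,0.14]
    - [50,0,0,0,0,0,0.14]

```text
t: 7.35
tcp_pos: [0.4336, -0.1452, 0.1103]
tool_rot: [-3.009, -0.899, 0.001]
contact_force: [-0.9, 0.6, 0.7]
finger_gap: 0.0602
```

```bash
python3 - <<'E'
from h import *
s=arm.sense();print(s['moment'],s['joint_efforts'][5],s['contact_force'])
E
python3 plan.py
```

```text
[0.03648543 0.14406015 0.00830976] -1.450861394405365 [-0.91196108  0.55647439  0.66883949]
now 7.35 [ 0.4336 -0.1452  0.1103] psi 0.5808 tilt 0.1 j6 0.612 gap 0.0602 F [-0.9  0.6  0.7]
```

drive_tool:
  moves:
    - [50,0,0,0,0,0,0.14]
    - [50,0,0,0,0,0,0.14]
    - [50,0,0,0,0,0,0.14]
    - [50,0,0,0,0,0,0.14]
    - [50,0,0,0,0,0,0.14]
    - [50,0,0,0,0,0,0.14]
    - [50,0,0,0,0,0,0.14]
    - [50,0,0,0,0,0,0.14]

```text
t: 8.15
tcp_pos: [0.4342, -0.1457, 0.1105]
tool_rot: [3.028, -0.836, 0.0]
contact_force: [0.8, -1.1, -0.1]
finger_gap: 0.0598
```

```bash
python3 - <<'E'
from h import *
s=arm.sense();print(s['moment'],s['joint_efforts'][5],s['contact_force'])
E
python3 plan.py; python3 look.py w4 0,0,640,400
```

```text
[-0.16314729  0.05589693  0.0420139 ] -1.4123638719320297 [ 0.83384419 -1.09191402 -0.11721529]
now 8.15 [ 0.4342 -0.1457  0.1105] psi -0.5388 tilt 0.0 j6 1.731 gap 0.0598 F [ 0.8 -1.1 -0.1]
t 8.15 [ 0.4342 -0.1457  0.1105] v 1.388
zoom 1.25
```

View pics/w4.png

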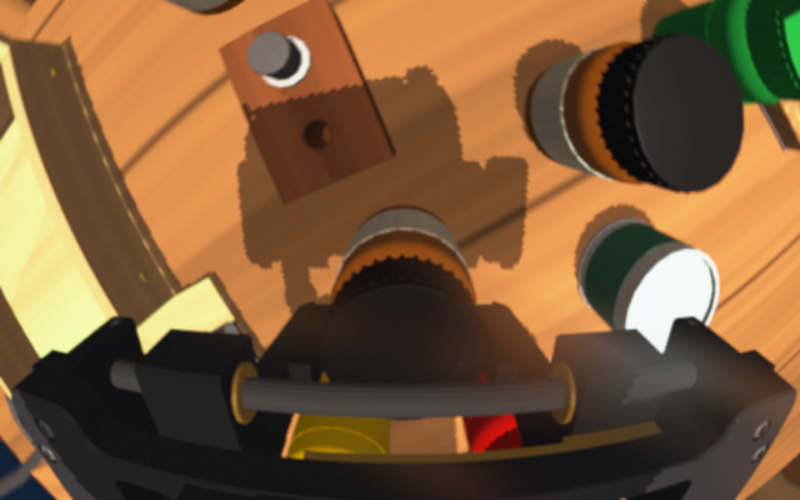

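drive_tool:
  moves:
    - [50,0,0,0,0,0,0.14]
    - [50,0,0,0,0,0,0.14]
    - [50,0,0,0,0,0,0.14]
    - [50,0,0,0,0,0,0]
    - [50,0,0,-2,0,0,0]
    - [50,0,0,-2,0,0,0]
    - [50,0,0,-2,0,0,0]
    - [50,0,0,0,0,0,0]

```text
t: 9.0
tcp_pos: [0.434, -0.1455, 0.1166]
tool_rot: [-2.792, 1.44, 0.001]
contact_force: [0.1, -0.4, -4.1]
finger_gap: 0.06
```

drive_tool:
  moves:
    - [50,0,0,0,0,0,0]
    - [50,0,0,0,0,0,0]
    - [50,0,0,0,0,0,0]
    - [50,0,0,0,0,0,0]
    - [50,0,0,0,0,0,0]
    - [50,0,0,0,0,0,0]
    - [50,0,0,0,0,0,0]
    - [50,0,0,0,0,0,0]

```text
t: 9.8
tcp_pos: [0.4341, -0.1457, 0.1167]
tool_rot: [-2.791, 1.441, 0.0]
contact_force: [-0.2, -0.3, -4.9]
finger_gap: 0.0603
```

```bash
python3 - <<'E'
from h import *
for i in range(3):
    s=arm.sense();print(s['moment'].round(3),s['joint_efforts'].round(2),s['contact_force'].round(2)); snap('scene','s%d.png'%i)
im=cv2.imread('pics/s0.png'); cv2.imwrite('pics/s0c.png',cv2.resize(im[150:350,180:400],None,fx=3,fy=3))
E
python3 plan.py
```

```text
[ 0.087 -0.01  -0.012] [ 0.000e+00 -3.206e+01 -3.271e+01 -2.000e-02 -7.000e-02 -0.000e+00] [-0.18 -0.31 -4.87]
[ 0.061 -0.004  0.011] [-0.000e+00 -3.206e+01 -3.271e+01 -2.000e-02 -7.000e-02 -0.000e+00] [-0.57  0.28 -5.29]
[ 0.049 -0.066  0.02 ] [ 0.000e+00 -3.206e+01 -3.271e+01 -2.000e-02 -7.000e-02 -0.000e+00] [-0.29 -0.97 -4.22]
now 9.95 [ 0.4342 -0.1457  0.1167] psi -0.9532 tilt 0.0 j6 2.146 gap 0.0598 F [-0.9 -0.2 -4.9]
```

View pics/s0c.png

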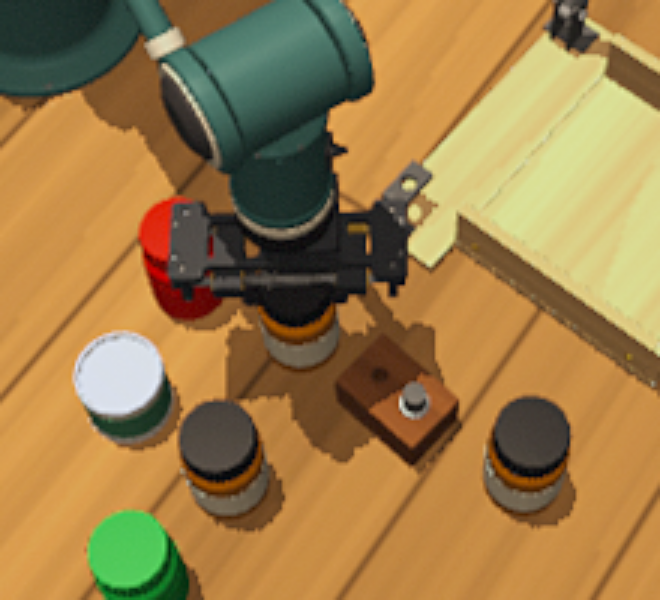

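drive_tool:
  moves:
    - [50,0,0,-20,0,0,0]
    - [50,0,0,-30,0,0,0]
    - [50,0,0,-35,0,0,0]
    - [50,0,0,-30,0,0,0]
    - [50,0,0,-10,0,0,-0.1]
    - [50,0,0,0,0,0,-0.12]
    - [50,0,0,0,0,0,-0.12]
    - [50,0,0,0,0,0,-0.12]
  newtons: 35

```text
t: 10.75
tcp_pos: [0.434, -0.1457, 0.2418]
tool_rot: [3.048, -0.759, 0.0]
contact_force: [0.1, -0.2, -4.8]
finger_gap: 0.0597
```

```bash
python3 plan.py .6645 .1737 .242 1.5 50 27
```

```text
now 10.75 [ 0.434  -0.1457  0.2418] psi -0.4883 tilt 0.01 j6 1.681 gap 0.0597 F [ 0.1 -0.2 -4.8]
j1 at target 0.256 j6 at target 0.326 rows 15
[[50.0, 3.6, -26.0, 0.0, 0, 0, -0.1326], [50.0, 7.0, -25.3, 0.0, 0, 0, -0.1326], [50.0, 10.3, -24.2, 0.0, 0, 0, -0.1326], [50.0, 13.4, -22.6, 0.0, 0, 0, -0.1326], [50.0, 16.2, -20.6, 0.0, 0, 0, -0.1326], [50.0, 18.8, -18.3, 0.0, 0, 0, -0.1326], [50.0, 21.1, -15.7, 0.0, 0, 0, -0.1326], [50.0, 23.0, -12.7, 0.0, 0, 0, -0.1326]]
[[50.0, 24.4, -9.6, 0.0, 0, 0, -0.1326], [50.0, 25.5, -6.3, 0.0, 0, 0, -0.1326], [50.0, 26.1, -2.8, 0.0, 0, 0, -0.1326], [50.0, 26.2, 0.6, 0.0, 0, 0, -0.1326], [50.0, 25.9, 4.1, 0.0, 0, 0, -0.1326], [50.0, 25.2, 7.5, 0.0, 0, 0, -0.1326], [50.0, 24.0, 10.7, 0.0, 0, 0, -0.1326], [50.0, 0, 0, 0, 0, 0, 0]]
```

drive_tool:
  moves:
    - [50,4,-26,0,0,0,-0.133]
    - [50,7,-25,0,0,0,-0.133]
    - [50,10,-24,0,0,0,-0.133]
    - [50,13,-23,0,0,0,-0.133]
    - [50,16,-21,0,0,0,-0.133]
    - [50,19,-18,0,0,0,-0.133]
    - [50,21,-16,0,0,0,-0.133]
    - [50,23,-13,0,0,0,-0.133]

```text
t: 11.55
tcp_pos: [0.5573, 0.0257, 0.2414]
tool_rot: [-3.012, -0.893, 0.001]
contact_force: [0.1, -0.7, -4.4]
finger_gap: 0.0598
```

drive_tool:
  moves:
    - [50,24,-10,0,0,0,-0.133]
    - [50,25,-6,0,0,0,-0.133]
    - [50,26,-3,0,0,0,-0.133]
    - [50,26,1,0,0,0,-0.133]
    - [50,26,4,0,0,0,-0.133]
    - [50,25,7,0,0,0,-0.133]
    - [50,24,11,0,0,0,-0.133]
    - [50,0,0,0,0,0,0]

```text
t: 12.35
tcp_pos: [0.6648, 0.176, 0.2409]
tool_rot: [-2.292, -2.147, -0.003]
contact_force: [-0.9, 0.4, -3.8]
finger_gap: 0.0596
```

drive_tool:
  moves:
    - [50,0,0,20,0,0,0]
    - [50,0,0,30,0,0,0]
    - [50,0,0,20,0,0,0]
    - [50,0,0,10,0,0,0]
    - [50,0,0,0,0,0,0]
    - [50,0,0,0,0,0,0]
    - [50,0,0,0,0,0,0]
    - [50,0,0,0,0,0,0]

```text
t: 13.15
tcp_pos: [0.6644, 0.1732, 0.1636]
tool_rot: [2.296, 2.142, 0.004]
contact_force: [-0.1, 0.4, -5.6]
finger_gap: 0.0597
```

```bash
python3 plan.py .6645 .1737 .1225 1.5 50 27;  python3 look.py w5 0,0,640,400; python3 - <<'E'
from h import *
im=snap('top','t2.png')
cv2.imwrite('pics/t2c.png',cv2.resize(im[90:260,200:480,::-1],None,fx=2.8,fy=2.8))
E
```

```text
now 13.15 [0.6644 0.1732 0.1636] psi 1.5016 tilt 0.17 j6 0.288 gap 0.0597 F [-0.1  0.4 -5.6]
j1 at target 0.256 j6 at target 0.326 rows 2
[[50.0, 0.2, 0.0, 20.6, 0, 0, 0.0008], [50.0, 0.2, 0.0, 20.6, 0, 0, 0.0008], [50.0, 0, 0, 0, 0, 0, 0], [50.0, 0, 0, 0, 0, 0, 0], [50.0, 0, 0, 0, 0, 0, 0], [50.0, 0, 0, 0, 0, 0, 0], [50.0, 0, 0, 0, 0, 0, 0], [50.0, 0, 0, 0, 0, 0, 0]]
t 13.15 [0.6644 0.1732 0.1636] v 0.005
zoom 1.25
```

View pics/w5.png

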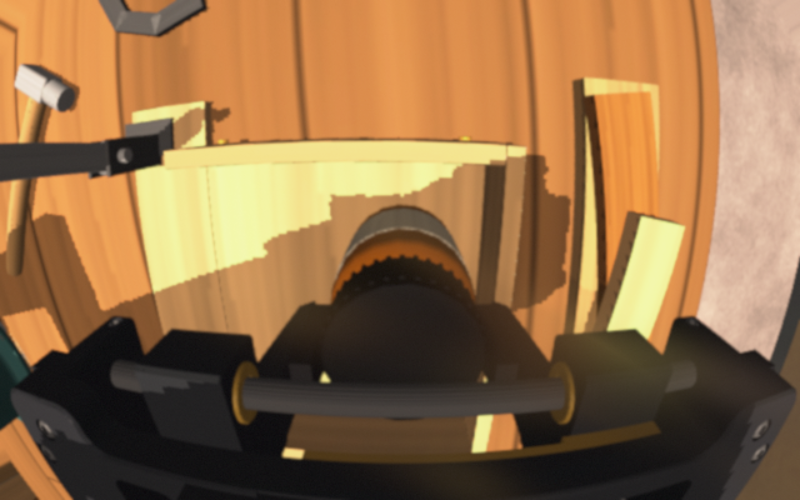

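View pics/t2c.png

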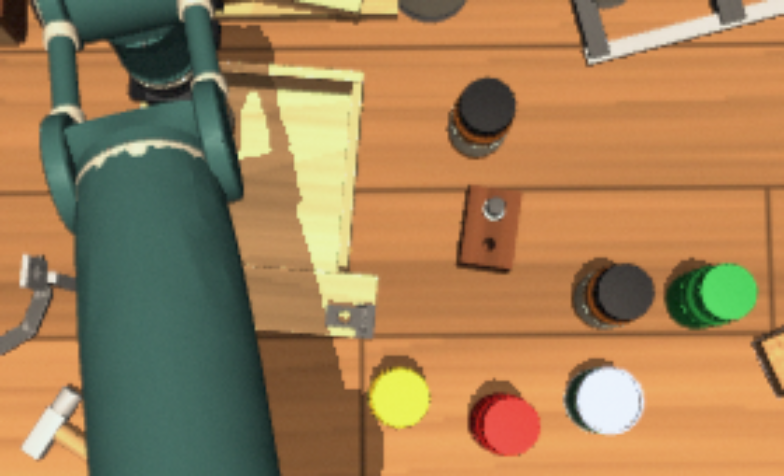

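drive_tool:
  moves:
    - [50,0,0,20,0,0,0]
    - [50,0,0,12,0,0,0]
    - [50,0,0,4,0,0,0]
    - [50,0,0,3,0,0,0]
    - [50,0,0,1,0,0,0]
    - [50,0,0,0.5,0,0,0]
    - [50,0,0,0,0,0,0]
    - [50,0,0,0,0,0,0]

```text
t: 14.05
tcp_pos: [0.6638, 0.1731, 0.1225]
tool_rot: [2.296, 2.143, 0.002]
contact_force: [-4.0, -1.2, 5.1]
finger_gap: 0.0596
```

```bash
python3 plan.py
```

```text
now 14.05 [0.6638 0.1731 0.1225] psi 1.5018 tilt 0.07 j6 0.288 gap 0.0596 F [-4.  -1.2  5.1]
```

drive_tool:
  moves:
    - [98,0,0,0,0,0,0]
    - [98,0,0,0,0,0,0]
    - [98,0,0,0,0,0,0]
    - [98,0,0,0,0,0,0]
    - [98,0,0,-20,0,0,0]
    - [98,0,0,-40,0,0,0]
    - [98,0,0,-40,0,0,0]
    - [98,0,0,-30,0,0,0]

```text
t: 14.85
tcp_pos: [0.6643, 0.1733, 0.254]
tool_rot: [2.296, 2.142, 0.004]
contact_force: [0.4, 0.7, -0.8]
finger_gap: 0.0865
```

```bash
python3 plan.py .667 -.145 .25 2.66 98 45
```

```text
now 14.85 [0.6643 0.1733 0.254 ] psi 1.5017 tilt 0.17 j6 0.288 gap 0.0865 F [ 0.4  0.7 -0.8]
j1 at target -0.214 j6 at target -1.303 rows 8
[[98.0, -39.7, 3.1, 0.5, 0, 0, -0.1448], [98.0, -39.7, -2.7, 0.5, 0, 0, -0.1448], [98.0, -38.9, -8.4, 0.5, 0, 0, -0.1448], [98.0, -37.3, -13.9, 0.5, 0, 0, -0.1448], [98.0, -34.9, -19.1, 0.5, 0, 0, -0.1448], [98.0, -31.8, -24.0, 0.5, 0, 0, -0.1448], [98.0, -28.0, -28.3, 0.5, 0, 0, -0.1448], [98.0, -23.6, -32.0, 0.5, 0, 0, -0.1448]]
```

drive_tool:
  moves:
    - [98,-40,3,0.5,0,0,-0.145]
    - [98,-40,-3,0.5,0,0,-0.145]
    - [98,-39,-8,0.5,0,0,-0.145]
    - [98,-37,-14,0.5,0,0,-0.145]
    - [98,-35,-19,0.5,0,0,-0.145]
    - [98,-32,-24,0.5,0,0,-0.145]
    - [98,-28,-28,0.5,0,0,-0.145]
    - [98,-24,-32,0.5,0,0,-0.145]

```text
t: 15.65
tcp_pos: [0.667, -0.1476, 0.2472]
tool_rot: [0.737, 3.053, 0.0]
contact_force: [0.5, 0.4, 0.0]
finger_gap: 0.0865
```

drive_tool:
  moves:
    - [98,0,0,0,0,0,0]
    - [98,0,0,0,0,0,0]
    - [98,0,0,0,0,0,0]
    - [98,0,0,0,0,0,0]
    - [98,0,0,0,0,0,0]
    - [98,0,0,0,0,0,0]
    - [98,0,0,0,0,0,0]
    - [98,0,0,0,0,0,0]

```text
t: 16.45
tcp_pos: [0.667, -0.1456, 0.2473]
tool_rot: [0.746, 3.052, -0.0]
contact_force: [-0.4, 0.5, -0.3]
finger_gap: 0.0865
```

```bash
python3 plan.py; python3 look.py w6 230,80,480,300 .667,-.144,.12,.031 .564,-.154,.079,.01; python3 - <<'E'
from h import *
im=snap('scene','s3.png')
cv2.imwrite('pics/s3c.png',cv2.resize(im[50:370,180:480,::-1],None,fx=1.8,fy=1.8))
E
```

```text
now 16.45 [ 0.667  -0.1456  0.2473] psi 2.6622 tilt 0.0 j6 -1.343 gap 0.0865 F [-0.4  0.5 -0.3]
t 16.45 [ 0.667  -0.1456  0.2473] v 0.006
zoom 2.727272727272727
```

View pics/w6.png

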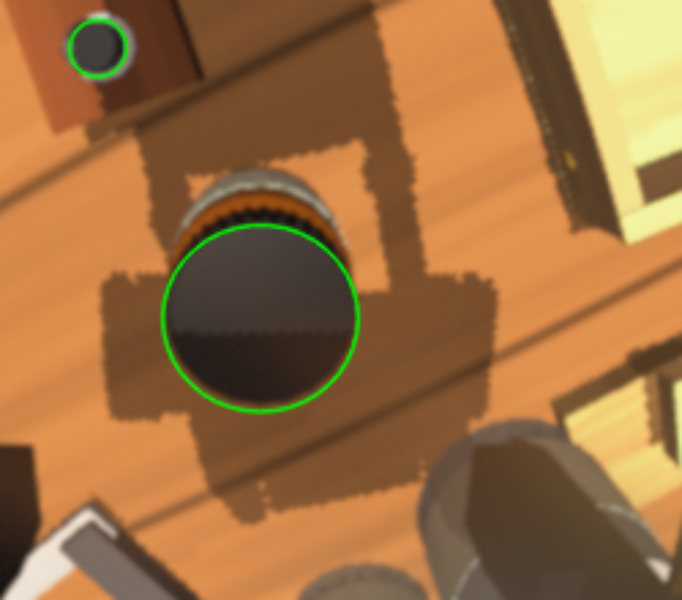

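View pics/s3c.png

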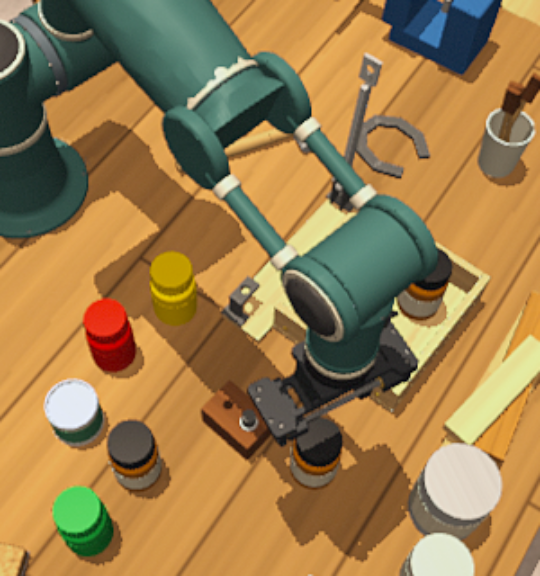

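```bash
python3 - <<'E'
from h import *
# big pot top centre top img ~(355,73); scene ~(436,318)
from scipy.optimize import least_squares
f=lambda p:np.r_[np.array(proj('top',p))-(355,73),np.array(proj('scene',p))-(436,316)]
s=least_squares(f,[.8,-.1,.1]);print(s.x,s.fun)
im=cv2.imread('pics/top1.png'); cv2.imwrite('pics/pots.png',cv2.resize(im[40:150,330:450],None,fx=5,fy=5))
im=cv2.imread('pics/scene1.png'); cv2.imwrite('pics/pots2.png',cv2.resize(im[270:400,330:480],None,fx=4,fy=4))
E
```

```text
[ 0.84733124 -0.08546901  0.10642868] [-1.14458267 -1.36935904 -1.32613608  0.29726936]
```

View pics/pots.png

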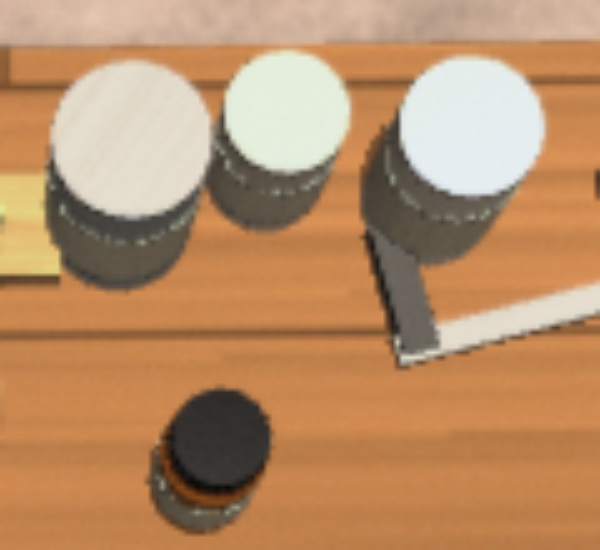

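View pics/pots2.png

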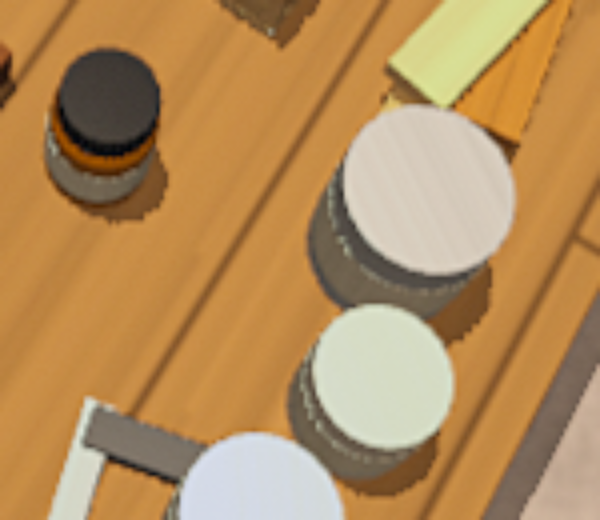

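drive_tool:
  moves:
    - [98,1.6,1,40,0,0,0]
    - [98,0,0,40,0,0,0]
    - [98,0,0,37,0,0,0]
    - [98,0,0,20,0,0,0]
    - [98,0,0,0,0,0,0]
    - [50,0,0,0,0,0,0]
    - [50,0,0,0,0,0,0]
    - [50,0,0,0,0,0,0]
  newtons: 25

```text
t: 17.35
tcp_pos: [0.6676, -0.1447, 0.1128]
tool_rot: [0.746, 3.048, 0.0]
contact_force: [0.6, 0.6, 2.2]
finger_gap: 0.0647
```

drive_tool:
  moves:
    - [50,0,0,0,0,0,0]
    - [50,0,0,0,0,0,0]
    - [50,0,0,-2,0,0,0]
    - [50,0,0,-2,0,0,0]
    - [50,0,0,-2,0,0,0]
    - [50,0,0,0,0,0,0]
    - [50,0,0,0,0,0,0]
    - [50,0,0,0,0,0,0]

```text
t: 18.15
tcp_pos: [0.6659, -0.1443, 0.1159]
tool_rot: [-0.746, -3.051, 0.0]
contact_force: [1.0, 1.0, -0.6]
finger_gap: 0.0608
```

```bash
python3 plan.py
```

```text
now 18.15 [ 0.6659 -0.1443  0.1159] psi 2.6617 tilt 0.02 j6 -1.341 gap 0.0608 F [ 1.   1.  -0.6]
```

drive_tool:
  moves:
    - [50,0,0,3,0,0,0]
    - [50,0,0,2.5,0,0,0]
    - [50,0,0,0,0,0,0.14]
    - [50,0,0,0,0,0,0.14]
    - [50,0,0,0,0,0,0.14]
    - [50,0,0,0,0,0,0.14]
    - [50,0,0,0,0,0,0.14]
    - [50,0,0,0,0,0,0.14]

```text
t: 18.95
tcp_pos: [0.6667, -0.1449, 0.1123]
tool_rot: [1.931, 2.475, -0.0]
contact_force: [-0.5, -0.2, 6.5]
finger_gap: 0.061
```

drive_tool:
  moves:
    - [50,0,0,0,0,0,0.14]
    - [50,0,0,0,0,0,0.14]
    - [50,0,0,0,0,0,0.14]
    - [50,0,0,0,0,0,0.14]
    - [50,0,0,0,0,0,0.14]
    - [50,0,0,0,0,0,0.14]
    - [50,0,0,0,0,0,0.14]
    - [50,0,0,0,0,0,0.14]

```text
t: 19.75
tcp_pos: [0.6651, -0.1442, 0.1122]
tool_rot: [-2.952, -1.071, 0.003]
contact_force: [-4.0, 2.2, 9.4]
finger_gap: 0.0603
```

drive_tool:
  moves:
    - [50,0,0,0,0,0,0.14]
    - [50,0,0,0,0,0,0.14]
    - [50,0,0,0,0,0,0.14]
    - [50,0,0,0,0,0,0.14]
    - [50,0,0,0,0,0,0.14]
    - [50,0,0,0,0,0,0.14]
    - [50,0,0,0,0,0,0.14]
    - [50,0,0,0,0,0,0.14]

```text
t: 20.55
tcp_pos: [0.6667, -0.1445, 0.1123]
tool_rot: [3.071, -0.661, 0.003]
contact_force: [-0.9, 0.9, 6.5]
finger_gap: 0.061
```

drive_tool:
  moves:
    - [50,0,0,0,0,0,0.14]
    - [50,0,0,0,0,0,0.14]
    - [50,0,0,0,0,0,0.14]
    - [50,0,0,0,0,0,0]
    - [50,0,0,-3,0,0,0]
    - [50,0,0,-3,0,0,0]
    - [50,0,0,0,0,0,0]
    - [50,0,0,0,0,0,0]

```text
t: 21.35
tcp_pos: [0.6649, -0.1442, 0.1154]
tool_rot: [2.869, -1.278, -0.004]
contact_force: [-0.0, -0.3, -3.5]
finger_gap: 0.0606
```

```bash
python3 plan.py; python3 look.py w7 0,0,640,400
```

```text
now 21.35 [ 0.6649 -0.1442  0.1154] psi -0.8381 tilt 0.15 j6 2.159 gap 0.0606 F [-0.  -0.3 -3.5]
t 21.35 [ 0.6649 -0.1442  0.1154] v 0.003
zoom 1.25
```

View pics/w7.png

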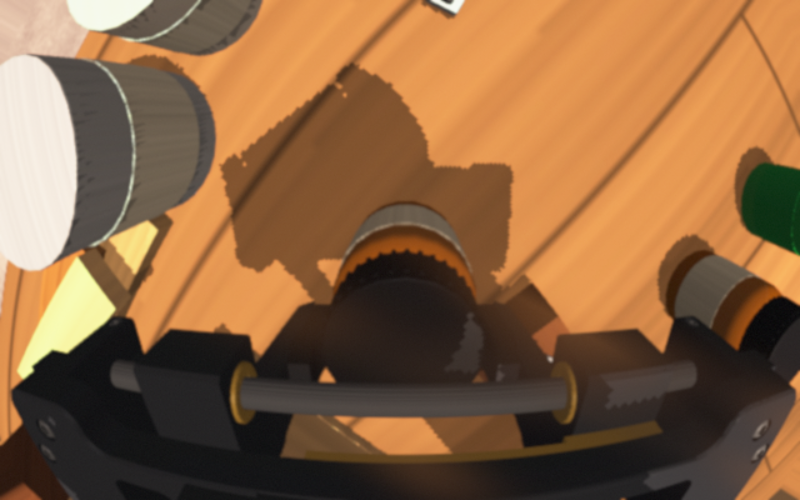

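drive_tool:
  moves:
    - [50,0,0,-20,0,0,0]
    - [50,0,0,-30,0,0,0]
    - [50,0,0,-35,0,0,0]
    - [50,0,0,-30,0,0,0]
    - [50,0,0,-10,0,0,-0.1]
    - [50,0,0,0,0,0,-0.12]
    - [50,0,0,0,0,0,-0.12]
    - [50,0,0,0,0,0,-0.12]
  newtons: 35

```text
t: 22.2
tcp_pos: [0.6655, -0.1443, 0.2411]
tool_rot: [3.087, -0.583, -0.002]
contact_force: [0.3, -0.7, -4.6]
finger_gap: 0.0602
```

```bash
python3 plan.py .6562 .0701 .242 1.4 50 27
```

```text
now 22.2 [ 0.6655 -0.1443  0.2411] psi -0.3732 tilt 0.08 j6 1.694 gap 0.0602 F [ 0.3 -0.7 -4.6]
j1 at target 0.106 j6 at target 0.277 rows 13
[[50.0, -6.7, -15.1, -0.1, 0, 0, -0.1364], [50.0, -4.6, -15.9, -0.1, 0, 0, -0.1364], [50.0, -2.4, -16.3, -0.1, 0, 0, -0.1364], [50.0, -0.1, -16.5, -0.1, 0, 0, -0.1364], [50.0, 2.1, -16.4, -0.1, 0, 0, -0.1364], [50.0, 4.3, -15.9, -0.1, 0, 0, -0.1364], [50.0, 6.5, -15.2, -0.1, 0, 0, -0.1364], [50.0, 8.5, -14.2, -0.1, 0, 0, -0.1364]]
[[50.0, 10.3, -12.9, -0.1, 0, 0, -0.1364], [50.0, 12.0, -11.4, -0.1, 0, 0, -0.1364], [50.0, 13.4, -9.6, -0.1, 0, 0, -0.1364], [50.0, 14.6, -7.7, -0.1, 0, 0, -0.1364], [50.0, 15.5, -5.7, -0.1, 0, 0, -0.1364], [50.0, 0, 0, 0, 0, 0, 0], [50.0, 0, 0, 0, 0, 0, 0], [50.0, 0, 0, 0, 0, 0, 0]]
```

drive_tool:
  moves:
    - [50,-7,-15,0,0,0,-0.136]
    - [50,-5,-16,0,0,0,-0.136]
    - [50,-2,-16,0,0,0,-0.136]
    - [50,0,-16.5,0,0,0,-0.136]
    - [50,2,-16,0,0,0,-0.136]
    - [50,4,-16,0,0,0,-0.136]
    - [50,6.5,-15,0,0,0,-0.136]
    - [50,8.5,-14,0,0,0,-0.136]

```text
t: 23.0
tcp_pos: [0.6601, -0.0125, 0.2408]
tool_rot: [-2.942, -1.1, 0.003]
contact_force: [0.0, 0.3, -3.5]
finger_gap: 0.0606
```

drive_tool:
  moves:
    - [50,10,-13,0,0,0,-0.136]
    - [50,12,-11,0,0,0,-0.136]
    - [50,13,-10,0,0,0,-0.136]
    - [50,15,-8,0,0,0,-0.136]
    - [50,15.5,-6,0,0,0,-0.136]
    - [50,0,0,0,0,0,0]
    - [50,0,0,0,0,0,0]
    - [50,0,0,0,0,0,0]

```text
t: 23.8
tcp_pos: [0.6568, 0.0686, 0.2414]
tool_rot: [2.416, 2.008, -0.001]
contact_force: [-0.1, -0.5, -3.7]
finger_gap: 0.0603
```

```bash
python3 plan.py .6562 .0701 .242 1.4 50 27;  python3 look.py w8 0,0,640,400
```

```text
now 23.8 [0.6568 0.0686 0.2414] psi 1.3872 tilt 0.05 j6 0.25 gap 0.0603 F [-0.1 -0.5 -3.7]
j1 at target 0.106 j6 at target 0.277 rows 1
[[50.0, 1.4, -0.9, -0.6, 0, 0, -0.0128], [50.0, 0, 0, 0, 0, 0, 0], [50.0, 0, 0, 0, 0, 0, 0], [50.0, 0, 0, 0, 0, 0, 0], [50.0, 0, 0, 0, 0, 0, 0], [50.0, 0, 0, 0, 0, 0, 0], [50.0, 0, 0, 0, 0, 0, 0], [50.0, 0, 0, 0, 0, 0, 0]]
t 23.8 [0.6568 0.0686 0.2414] v 0.008
zoom 1.25
```

View pics/w8.png

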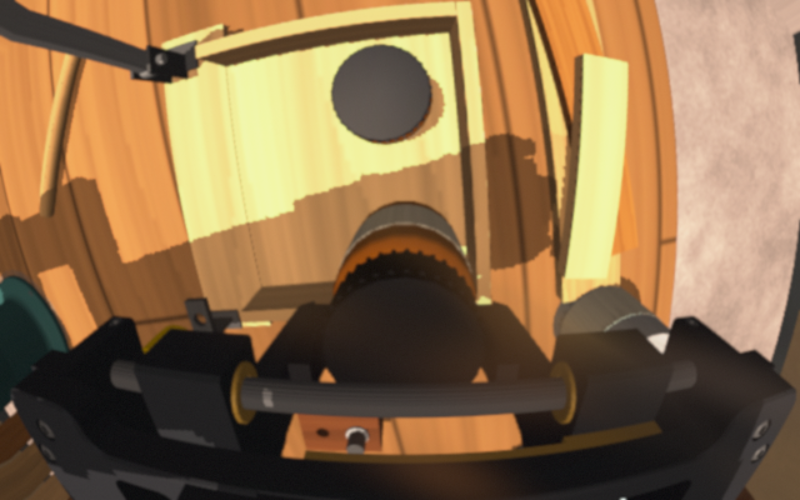

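drive_tool:
  moves:
    - [50,1.4,-1,30,0,0,0]
    - [50,0,0,35,0,0,0]
    - [50,0,0,30,0,0,0]
    - [50,0,0,12,0,0,0]
    - [50,0,0,6,0,0,0]
    - [50,0,0,3,0,0,0]
    - [50,0,0,1,0,0,0]
    - [50,0,0,0,0,0,0]

```text
t: 24.65
tcp_pos: [0.6575, 0.071, 0.1265]
tool_rot: [2.412, 2.01, 0.004]
contact_force: [0.4, 0.2, -2.8]
finger_gap: 0.0603
```

```bash
python3 plan.py
```

```text
now 24.65 [0.6575 0.071  0.1265] psi 1.3897 tilt 0.17 j6 0.251 gap 0.0603 F [ 0.4  0.2 -2.8]
```

drive_tool:
  moves:
    - [50,0,0,1,0,0,0]
    - [50,0,0,1,0,0,0]
    - [50,0,0,1,0,0,0]
    - [50,0,0,0.5,0,0,0]
    - [50,0,0,0,0,0,0]
    - [50,0,0,0,0,0,0]
    - [50,0,0,0,0,0,0]
    - [50,0,0,0,0,0,0]

```text
t: 25.45
tcp_pos: [0.6585, 0.071, 0.1243]
tool_rot: [2.411, 2.009, 0.007]
contact_force: [0.4, -1.1, 6.6]
finger_gap: 0.0601
```

Seated (6.6 N upward). I'll release, then check B from above.

drive_tool:
  moves:
    - [98,0,0,0,0,0,0]
    - [98,0,0,0,0,0,0]
    - [98,0,0,0,0,0,0]
    - [98,0,0,0,0,0,0]
    - [98,0,0,-20,0,0,0]
    - [98,0,0,-40,0,0,0]
    - [98,0,0,-40,0,0,0]
    - [98,0,0,-30,0,0,0]

```text
t: 26.25
tcp_pos: [0.6567, 0.0711, 0.2536]
tool_rot: [2.412, 2.011, 0.002]
contact_force: [-0.2, -0.5, 0.3]
finger_gap: 0.0864
```

```bash
python3 plan.py .464 -.284 .25 2.35 98 35; python3 - <<'E'
from h import *
for c in ('top','scene'):
    im=snap(c,'c_%s.png'%c)
im=cv2.imread('pics/c_scene.png'); cv2.imwrite('pics/c_scene_c.png',cv2.resize(im[50:370,180:480],None,fx=1.8,fy=1.8))
E
```

```text
now 26.25 [0.6567 0.0711 0.2536] psi 1.3898 tilt 0.1 j6 0.251 gap 0.0864 F [-0.2 -0.5  0.3]
j1 at target -0.549 j6 at target -1.328 rows 12
[[98.0, -32.0, -10.5, 0.3, 0, 0, -0.08], [98.0, -31.1, -13.0, 0.3, 0, 0, -0.08], [98.0, -29.9, -15.4, 0.3, 0, 0, -0.08], [98.0, -28.6, -17.8, 0.3, 0, 0, -0.08], [98.0, -27.1, -20.0, 0.3, 0, 0, -0.08], [98.0, -25.4, -22.1, 0.3, 0, 0, -0.08], [98.0, -23.5, -24.1, 0.3, 0, 0, -0.08], [98.0, -21.5, -25.9, 0.3, 0, 0, -0.08]]
[[98.0, -19.4, -27.5, 0.3, 0, 0, -0.08], [98.0, -17.1, -29.0, 0.3, 0, 0, -0.08], [98.0, -14.8, -30.2, 0.3, 0, 0, -0.08], [98.0, -12.3, -31.3, 0.3, 0, 0, -0.08], [98.0, 0, 0, 0, 0, 0, 0], [98.0, 0, 0, 0, 0, 0, 0], [98.0, 0, 0, 0, 0, 0, 0], [98.0, 0, 0, 0, 0, 0, 0]]
```

View pics/c_scene_c.png

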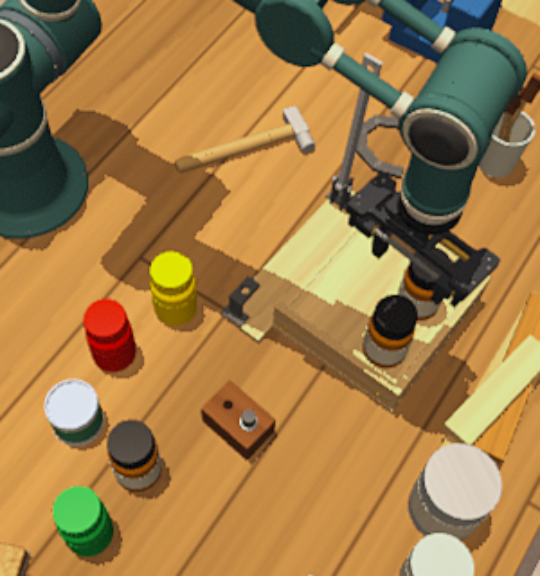

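View pics/c_top.png

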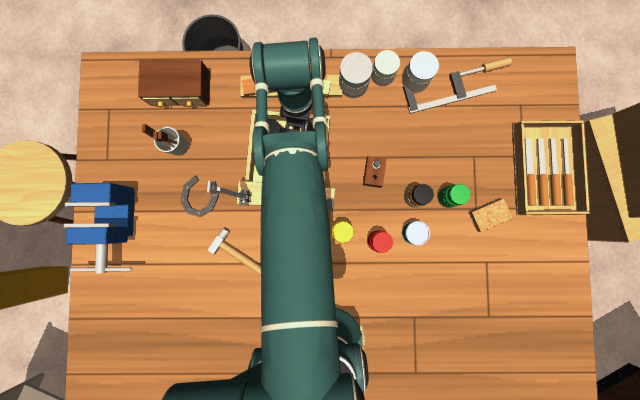

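drive_tool:
  moves:
    - [98,-32,-10,0.3,0,0,-0.08]
    - [98,-31,-13,0.3,0,0,-0.08]
    - [98,-30,-15,0.3,0,0,-0.08]
    - [98,-29,-18,0.3,0,0,-0.08]
    - [98,-27,-20,0.3,0,0,-0.08]
    - [98,-25,-22,0.3,0,0,-0.08]
    - [98,-23.5,-24,0.3,0,0,-0.08]
    - [98,-21.5,-26,0.3,0,0,-0.08]

```text
t: 27.15
tcp_pos: [0.5268, -0.1664, 0.2469]
tool_rot: [-1.652, -2.669, 0.001]
contact_force: [0.2, -0.9, -0.8]
finger_gap: 0.0866
```

drive_tool:
  moves:
    - [98,-19.5,-27.5,0.3,0,0,-0.08]
    - [98,-17,-29,0.3,0,0,-0.08]
    - [98,-15,-30,0.3,0,0,-0.08]
    - [98,-12,-31,0.3,0,0,-0.08]
    - [98,0,0,0,0,0,0]
    - [98,0,0,0,0,0,0]
    - [98,0,0,0,0,0,0]
    - [98,0,0,0,0,0,0]

```text
t: 27.95
tcp_pos: [0.4648, -0.2826, 0.2471]
tool_rot: [-1.21, -2.899, -0.001]
contact_force: [-0.1, 0.4, -0.1]
finger_gap: 0.0862
```

```bash
python3 plan.py; python3 look.py w9 200,60,470,300 .464,-.284,.12,.031; python3 - <<'E'
from h import *
snap('top','c2.png')
for c in spot_in('top','jar1')[:8]: print(c)
im=cv2.imread('pics/c2.png'); cv2.imwrite('pics/c2c.png',cv2.resize(im[90:260,200:480],None,fx=2.8,fy=2.8))
E
```

```text
now 27.95 [ 0.4648 -0.2826  0.2471] psi 2.3507 tilt 0.05 j6 -1.372 gap 0.0862 F [-0.1  0.4 -0.1]
t 27.95 [ 0.4648 -0.2826  0.2471] v 0.005
zoom 2.5
{'extent': [403.2, 183.7, 437.3, 208.3], 'score': 0.88}
{'extent': [368.9, 230.9, 390.8, 254.8], 'score': 0.78}
{'extent': [258.2, 118.6, 284.2, 146.0], 'score': 0.7}
{'extent': [291.3, 119.1, 318.4, 147.5], 'score': 0.65}
{'extent': [333.4, 220.8, 353.1, 244.4], 'score': 0.56}
```

View pics/w9.png

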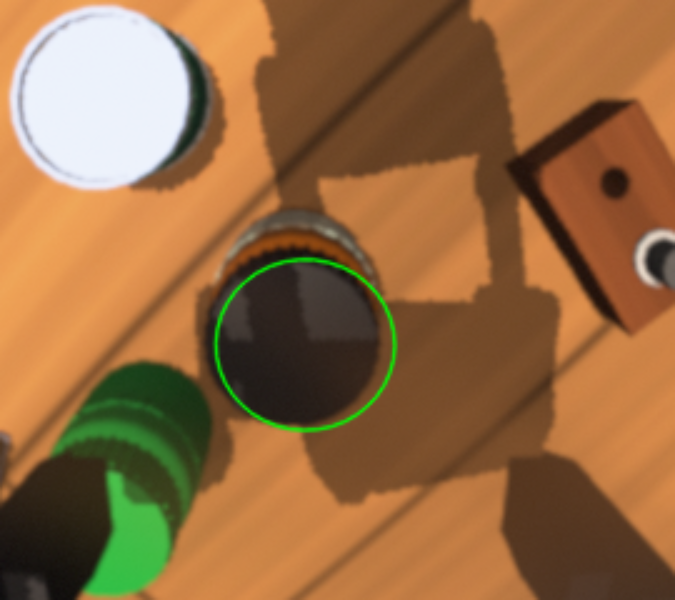

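View pics/c2c.png

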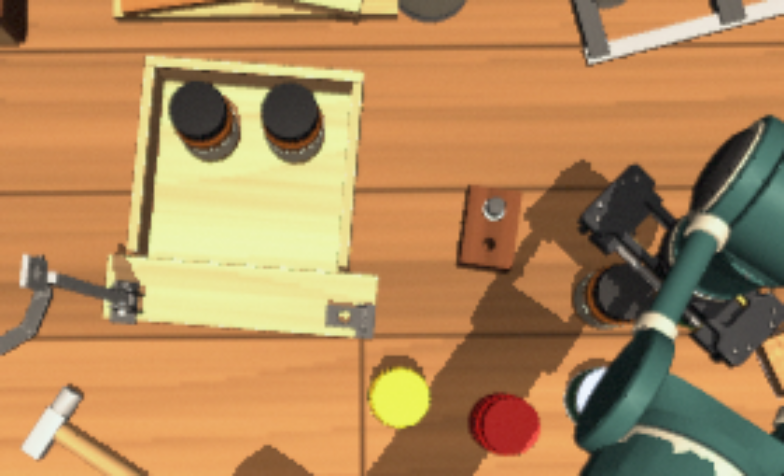

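```bash
python3 - <<'E'
from h import *
P=camera_params('wrist')
b=atz('wrist',317.2,196,.12,P); print(b)
s=arm.sense(); d=(b-s['tcp_pos'])*1000; c,si=np.cos(2.351),np.sin(2.351); print(c*d[0]+si*d[1],si*d[0]-c*d[1])
E
```

```text
[ 0.45982697 -0.28542538  0.12      ]
1.721793441765797 -5.4598436376382535
```

drive_tool:
  moves:
    - [98,1.5,-4.5,30,0,0,0]
    - [98,0,0,40,0,0,0]
    - [98,0,0,40,0,0,0]
    - [98,0,0,25,0,0,0]
    - [98,0,0,0,0,0,0]
    - [98,0,0,0,0,0,0]
    - [50,0,0,0,0,0,0]
    - [50,0,0,0,0,0,0]
  newtons: 25

```text
t: 28.9
tcp_pos: [0.4617, -0.2866, 0.1149]
tool_rot: [1.21, 2.895, -0.001]
contact_force: [-0.1, -0.0, 0.0]
finger_gap: 0.0725
```

drive_tool:
  moves:
    - [50,0,0,0,0,0,0]
    - [50,0,0,0,0,0,0]
    - [50,0,0,0,0,0,0]
    - [50,0,0,-2,0,0,0]
    - [50,0,0,-2,0,0,0]
    - [50,0,0,-2,0,0,0]
    - [50,0,0,0,0,0,0]
    - [50,0,0,0,0,0,0]

```text
t: 29.7
tcp_pos: [0.4595, -0.2852, 0.1177]
tool_rot: [-1.211, -2.897, -0.001]
contact_force: [0.8, 0.1, -4.6]
finger_gap: 0.0613
```

```bash
python3 plan.py
```

```text
now 29.7 [ 0.4595 -0.2852  0.1177] psi 2.3499 tilt 0.11 j6 -1.381 gap 0.0613 F [ 0.8  0.1 -4.6]
```

drive_tool:
  moves:
    - [50,0,0,3,0,0,0]
    - [50,0,0,2.5,0,0,0]
    - [50,0,0,0,0,0,0.14]
    - [50,0,0,0,0,0,0.14]
    - [50,0,0,0,0,0,0.14]
    - [50,0,0,0,0,0,0.14]
    - [50,0,0,0,0,0,0.14]
    - [50,0,0,0,0,0,0.14]

```text
t: 30.5
tcp_pos: [0.4611, -0.2864, 0.1142]
tool_rot: [2.292, 2.145, 0.001]
contact_force: [-0.2, 0.7, 1.4]
finger_gap: 0.0612
```

drive_tool:
  moves:
    - [50,0,0,0,0,0,0.14]
    - [50,0,0,0,0,0,0.14]
    - [50,0,0,0,0,0,0.14]
    - [50,0,0,0,0,0,0.14]
    - [50,0,0,0,0,0,0.14]
    - [50,0,0,0,0,0,0.14]
    - [50,0,0,0,0,0,0.14]
    - [50,0,0,0,0,0,0.14]

```text
t: 31.3
tcp_pos: [0.4612, -0.2864, 0.1141]
tool_rot: [3.082, 0.6, 0.003]
contact_force: [-0.1, -0.2, 0.7]
finger_gap: 0.0608
```

drive_tool:
  moves:
    - [50,0,0,0,0,0,0.14]
    - [50,0,0,0,0,0,0.14]
    - [50,0,0,0,0,0,0.14]
    - [50,0,0,0,0,0,0.14]
    - [50,0,0,0,0,0,0.14]
    - [50,0,0,0,0,0,0]
    - [50,0,0,-3,0,0,0]
    - [50,0,0,-3,0,0,0]

```text
t: 32.1
tcp_pos: [0.4597, -0.2853, 0.1186]
tool_rot: [-3.104, 0.482, 0.002]
contact_force: [-0.4, 0.1, -3.9]
finger_gap: 0.0609
```

drive_tool:
  moves:
    - [50,0,0,-20,0,0,0]
    - [50,0,0,-30,0,0,0]
    - [50,0,0,-35,0,0,0]
    - [50,0,0,-30,0,0,0]
    - [50,0,0,-10,0,0,0]
    - [50,0,0,0,0,0,0]
    - [50,0,0,0,0,0,0]
    - [50,0,0,0,0,0,0]
  newtons: 35

```text
t: 32.9
tcp_pos: [0.4589, -0.2848, 0.2413]
tool_rot: [-3.102, 0.485, 0.007]
contact_force: [-0.1, 0.5, -4.7]
finger_gap: 0.0604
```

```bash
python3 plan.py .5525 .0784 .242 1.4 50 27;python3 look.py w10 0,0,640,400
```

```text
now 32.9 [ 0.4589 -0.2848  0.2413] psi -0.3099 tilt 0.28 j6 1.279 gap 0.0604 F [-0.1  0.5 -4.7]
j1 at target 0.141 j6 at target 0.312 rows 14
[[50.0, -1.5, -26.7, 0.0, 0, 0, -0.1221], [50.0, 1.7, -26.7, 0.0, 0, 0, -0.1221], [50.0, 5.0, -26.3, 0.0, 0, 0, -0.1221], [50.0, 8.1, -25.5, 0.0, 0, 0, -0.1221], [50.0, 11.2, -24.3, 0.0, 0, 0, -0.1221], [50.0, 14.1, -22.8, 0.0, 0, 0, -0.1221], [50.0, 16.7, -20.9, 0.0, 0, 0, -0.1221], [50.0, 19.2, -18.7, 0.0, 0, 0, -0.1221]]
[[50.0, 21.3, -16.2, 0.0, 0, 0, -0.1221], [50.0, 23.1, -13.5, 0.0, 0, 0, -0.1221], [50.0, 24.6, -10.6, 0.0, 0, 0, -0.1221], [50.0, 25.7, -7.5, 0.0, 0, 0, -0.1221], [50.0, 26.4, -4.3, 0.0, 0, 0, -0.1221], [50.0, 26.8, -1.1, 0.0, 0, 0, -0.1221], [50.0, 0, 0, 0, 0, 0, 0], [50.0, 0, 0, 0, 0, 0, 0]]
t 32.9 [ 0.4589 -0.2848  0.2413] v 0.003
zoom 1.25
```

View pics/w10.png

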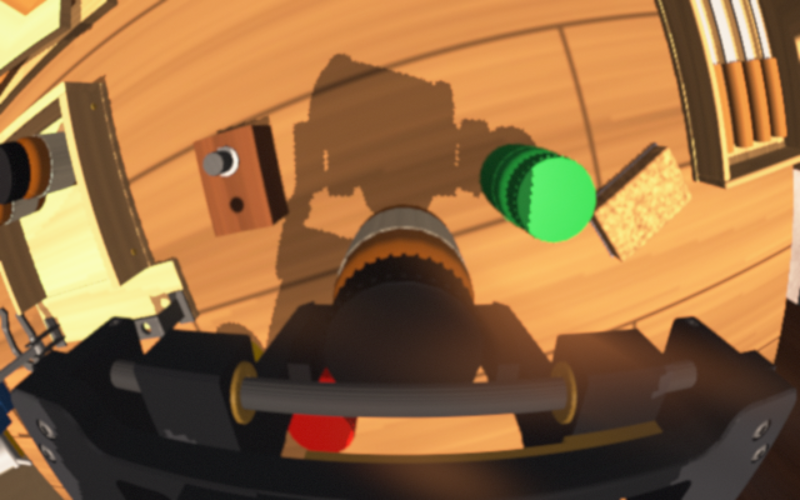

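drive_tool:
  moves:
    - [50,-1.5,-27,0,0,0,-0.122]
    - [50,2,-27,0,0,0,-0.122]
    - [50,5,-26,0,0,0,-0.122]
    - [50,8,-25.5,0,0,0,-0.122]
    - [50,11,-24,0,0,0,-0.122]
    - [50,14,-23,0,0,0,-0.122]
    - [50,17,-21,0,0,0,-0.122]
    - [50,19,-19,0,0,0,-0.122]

```text
t: 33.75
tcp_pos: [0.5132, -0.0768, 0.2425]
tool_rot: [-2.965, -1.034, 0.003]
contact_force: [0.5, 0.3, -5.5]
finger_gap: 0.0608
```

drive_tool:
  moves:
    - [50,21,-16,0,0,0,-0.122]
    - [50,23,-13.5,0,0,0,-0.122]
    - [50,25,-10.5,0,0,0,-0.122]
    - [50,26,-7.5,0,0,0,-0.122]
    - [50,26,-4,0,0,0,-0.122]
    - [50,27,-1,0,0,0,-0.122]
    - [50,0,0,0,0,0,0]
    - [50,0,0,0,0,0,0]

```text
t: 34.55
tcp_pos: [0.5541, 0.0774, 0.2425]
tool_rot: [-2.404, -2.022, 0.005]
contact_force: [0.5, -1.2, -4.3]
finger_gap: 0.0606
```

drive_tool:
  moves:
    - [50,0,0,20,0,0,0]
    - [50,0,0,35,0,0,0]
    - [50,0,0,25,0,0,0]
    - [50,0,0,15,0,0,0]
    - [50,0,0,8,0,0,0]
    - [50,0,0,3,0,0,0]
    - [50,0,0,0,0,0,0]
    - [50,0,0,0,0,0,0]

```text
t: 35.35
tcp_pos: [0.556, 0.0773, 0.1396]
tool_rot: [2.404, 2.02, 0.003]
contact_force: [0.1, 0.2, -4.5]
finger_gap: 0.0605
```

```bash
python3 plan.py .5525 .0784 .128 1.4 50 27;python3 look.py w11 0,0,640,400
```

```text
now 35.35 [0.556  0.0773 0.1396] psi 1.3976 tilt 0.14 j6 0.267 gap 0.0605 F [ 0.1  0.2 -4.5]
j1 at target 0.141 j6 at target 0.312 rows 1
[[50.0, 0.5, -3.6, 11.6, 0, 0, -0.0024], [50.0, 0, 0, 0, 0, 0, 0], [50.0, 0, 0, 0, 0, 0, 0], [50.0, 0, 0, 0, 0, 0, 0], [50.0, 0, 0, 0, 0, 0, 0], [50.0, 0, 0, 0, 0, 0, 0], [50.0, 0, 0, 0, 0, 0, 0], [50.0, 0, 0, 0, 0, 0, 0]]
t 35.35 [0.556  0.0773 0.1396] v 0.004
zoom 1.25
```

View pics/w11.png

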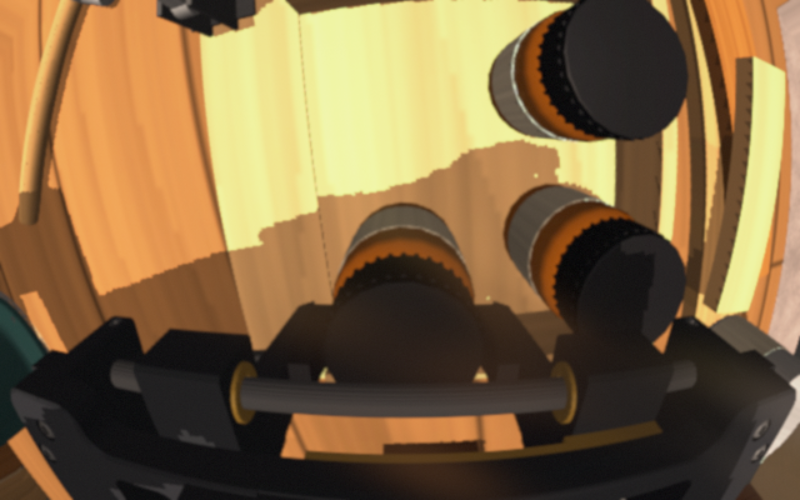

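drive_tool:
  moves:
    - [50,0,-3,5,0,0,0]
    - [50,0,0,5,0,0,0]
    - [50,0,0,2,0,0,0]
    - [50,0,0,1,0,0,0]
    - [50,0,0,1,0,0,0]
    - [50,0,0,1,0,0,0]
    - [50,0,0,0,0,0,0]
    - [50,0,0,0,0,0,0]

```text
t: 36.2
tcp_pos: [0.5527, 0.0786, 0.1261]
tool_rot: [-2.405, -2.021, -0.003]
contact_force: [-5.7, 1.1, 13.3]
finger_gap: 0.0605
```

```bash
python3 plan.py
```

```text
now 36.2 [0.5527 0.0786 0.1261] psi 1.3977 tilt 0.12 j6 0.268 gap 0.0605 F [-5.7  1.1 13.3]
```

drive_tool:
  moves:
    - [98,0,0,0,0,0,0]
    - [98,0,0,0,0,0,0]
    - [98,0,0,0,0,0,0]
    - [98,0,0,0,0,0,0]
    - [98,0,0,-20,0,0,0]
    - [98,0,0,-45,0,0,0]
    - [98,0,0,-45,0,0,0]
    - [98,0,0,-45,0,0,0]

```text
t: 37.0
tcp_pos: [0.5515, 0.0776, 0.2791]
tool_rot: [-2.405, -2.021, 0.002]
contact_force: [0.4, 0.3, 1.1]
finger_gap: 0.0863
```

```bash
python3 plan.py .465 .2865 .40 1.49 98 35; python3 look.py w12 0,0,640,400
```

```text
now 37.0 [0.5515 0.0776 0.2791] psi 1.3977 tilt 0.06 j6 0.268 gap 0.0863 F [0.4 0.3 1.1]
j1 at target 0.552 j6 at target 0.633 rows 8
[[98.0, 23.9, -15.1, -15.1, 0, 0, -0.0115], [98.0, 24.0, -14.9, -15.1, 0, 0, -0.0115], [98.0, 24.2, -14.6, -15.1, 0, 0, -0.0115], [98.0, 24.4, -14.3, -15.1, 0, 0, -0.0115], [98.0, 24.5, -14.0, -15.1, 0, 0, -0.0115], [98.0, 24.7, -13.7, -15.1, 0, 0, -0.0115], [98.0, 24.8, -13.5, -15.1, 0, 0, -0.0115], [98.0, 25.0, -13.2, -15.1, 0, 0, -0.0115]]
t 37.0 [0.5515 0.0776 0.2791] v 0.826
zoom 1.25
```

View pics/w12.png

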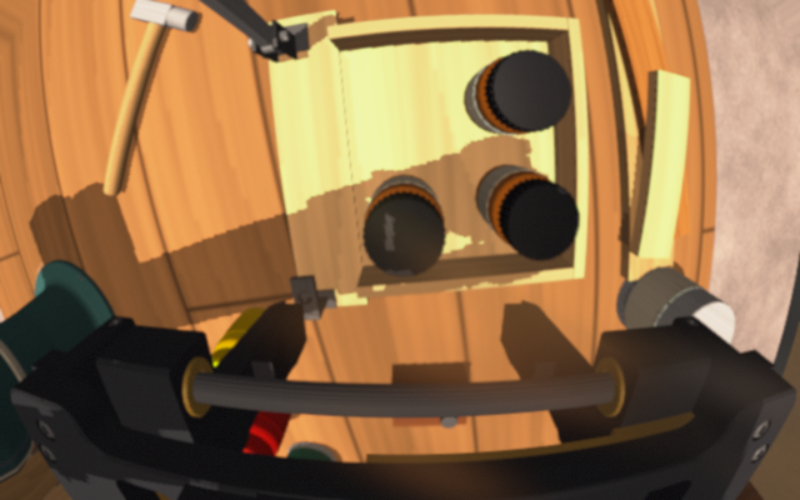

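drive_tool:
  moves:
    - [98,24,-15,-18,0,0,-0.0115]
    - [98,24,-15,-18,0,0,-0.0115]
    - [98,24,-15,-18,0,0,-0.0115]
    - [98,24,-14,-18,0,0,-0.0115]
    - [98,24.5,-14,-18,0,0,-0.0115]
    - [98,25,-14,-18,0,0,-0.0115]
    - [98,25,-13.5,-10,0,0,-0.0115]
    - [98,25,-13,-3,0,0,-0.0115]

```text
t: 37.85
tcp_pos: [0.4653, 0.2879, 0.4006]
tool_rot: [2.309, 2.13, 0.004]
contact_force: [0.2, 0.4, -0.2]
finger_gap: 0.0864
```

drive_tool:
  moves:
    - [98,0,0,0,0,0,0]
    - [98,0,0,0,0,0,0]
    - [98,0,0,0,0,0,0]
    - [98,0,0,0,0,0,0]
    - [98,0,0,0,0,0,0]
    - [98,0,0,0,0,0,0]
    - [98,0,0,0,0,0,0]
    - [98,0,0,0,0,0,0]

```text
t: 38.65
tcp_pos: [0.4653, 0.2865, 0.3991]
tool_rot: [-2.31, -2.129, -0.0]
contact_force: [0.4, -0.6, 0.0]
finger_gap: 0.0867
```

```bash
python3 plan.py .465 .2865 .40 1.49 98 35; python3 look.py w13 200,100,480,310 .4649,.2865,.314,.007  .4649,.2865,.333,.002 .463,.263,.065,.005
```

```text
now 38.65 [0.4653 0.2865 0.3991] psi 1.4894 tilt 0.0 j6 0.588 gap 0.0867 F [ 0.4 -0.6  0. ]
j1 at target 0.552 j6 at target 0.633 rows 1
[[98.0, 0.0, -0.3, -0.9, 0, 0, -0.0006], [98.0, 0, 0, 0, 0, 0, 0], [98.0, 0, 0, 0, 0, 0, 0], [98.0, 0, 0, 0, 0, 0, 0], [98.0, 0, 0, 0, 0, 0, 0], [98.0, 0, 0, 0, 0, 0, 0], [98.0, 0, 0, 0, 0, 0, 0], [98.0, 0, 0, 0, 0, 0, 0]]
t 38.65 [0.4653 0.2865 0.3991] v 0.004
zoom 2.857142857142857
```

View pics/w13.png

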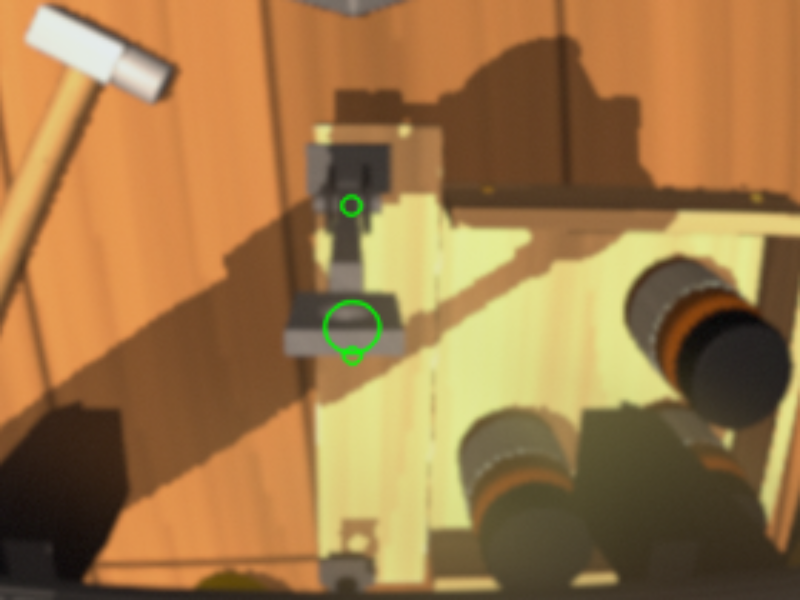

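drive_tool:
  moves:
    - [98,0,-1,30,0,0,0]
    - [98,0,0,30,0,0,0]
    - [98,0,0,19,0,0,0]
    - [98,0,0,0,0,0,0]
    - [98,0,0,0,0,0,0]
    - [98,0,0,0,0,0,0]
    - [20,0,0,0,0,0,0]
    - [20,0,0,0,0,0,0]
  newtons: 10

```text
t: 39.5
tcp_pos: [0.4647, 0.287, 0.3215]
tool_rot: [2.309, 2.129, 0.003]
contact_force: [0.3, 0.1, 0.3]
finger_gap: 0.0723
```

drive_tool:
  moves:
    - [20,0,0,0,0,0,0]
    - [20,0,0,0,0,0,0]
    - [20,0,0,0,0,0,0]
    - [20,0,0,0,0,0,0]
    - [20,0,0,0,0,0,0]
    - [20,0,0,0,0,0,0]
    - [20,0,0,0,0,0,0]
    - [20,0,0,0,0,0,0]

```text
t: 40.3
tcp_pos: [0.4638, 0.2868, 0.32]
tool_rot: [-2.309, -2.129, 0.001]
contact_force: [-2.8, 0.9, 0.6]
finger_gap: 0.028
```

```bash
python3 plan.py; python3 look.py w14 0,0,640,400; python3 - <<'E'
import numpy as np
th=np.linspace(1.665,.25,17)
y=-250*np.cos(th);z=250*np.sin(th)
for a,b,t in zip(np.diff(y),np.diff(z),th[1:]): print(round(t,2),[20,round(-a*0+ -(-a),1)*1 if 0 else round(a,1),0,round(-b,1)])
E
```

```text
now 40.3 [0.4638 0.2868 0.32  ] psi 1.4899 tilt 0.05 j6 0.589 gap 0.028 F [-2.8  0.9  0.6]
t 40.3 [0.4638 0.2868 0.32  ] v 0.002
zoom 1.25
1.58 [20, np.float64(-22.1), 0, np.float64(-1.1)]
1.49 [20, np.float64(-22.1), 0, np.float64(0.8)]
1.4 [20, np.float64(-21.9), 0, np.float64(2.8)]
1.31 [20, np.float64(-21.6), 0, np.float64(4.7)]
1.22 [20, np.float64(-21.1), 0, np.float64(6.6)]
1.13 [20, np.float64(-20.4), 0, np.float64(8.4)]
1.05 [20, np.float64(-19.6), 0, np.float64(10.2)]
0.96 [20, np.float64(-18.6), 0, np.float64(11.9)]
0.87 [20, np.float64(-17.5), 0, np.float64(13.5)]
0.78 [20, np.float64(-16.2), 0, np.float64(15.0)]
0.69 [20, np.float64(-14.8), 0, np.float64(16.4)]
0.6 [20, np.float64(-13.3), 0, np.float64(17.6)]
0.52 [20, np.float64(-11.7), 0, np.float64(18.7)]
0.43 [20, np.float64(-10.0), 0, np.float64(19.7)]
0.34 [20, np.float64(-8.3), 0, np.float64(20.5)]
0.25 [20, np.float64(-6.4), 0, np.float64(21.2)]
```

View pics/w14.png

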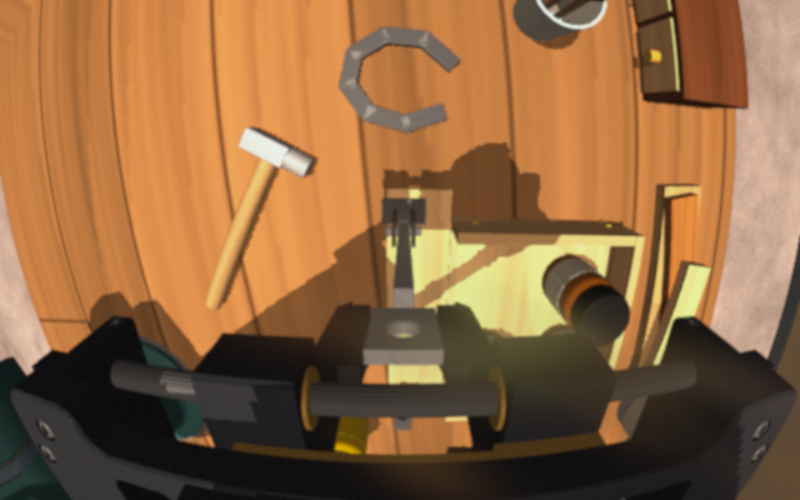

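drive_tool:
  moves:
    - [20,-12,0,0,0,0,0]
    - [20,-22,0,-1,0,0,0]
    - [20,-22,0,0.5,0,0,0]
    - [20,-22,0,2,0,0,0]
    - [20,-22,0,4,0,0,0]
    - [20,-22,0,6,0,0,0]
    - [20,-20,0,7.5,0,0,0]
    - [20,-10,0,4,0,0,0]

```text
t: 41.15
tcp_pos: [0.4506, 0.1342, 0.2935]
tool_rot: [-2.309, -2.126, 0.003]
contact_force: [3.1, 6.9, -12.3]
finger_gap: 0.0277
```

```bash
python3 plan.py; python3 look.py w15 0,0,640,400
```

```text
now 41.15 [0.4506 0.1342 0.2935] psi 1.4884 tilt 0.2 j6 0.317 gap 0.0277 F [  3.1   6.9 -12.3]
t 41.15 [0.4506 0.1342 0.2935] v 0.186
zoom 1.25
```

View pics/w15.png

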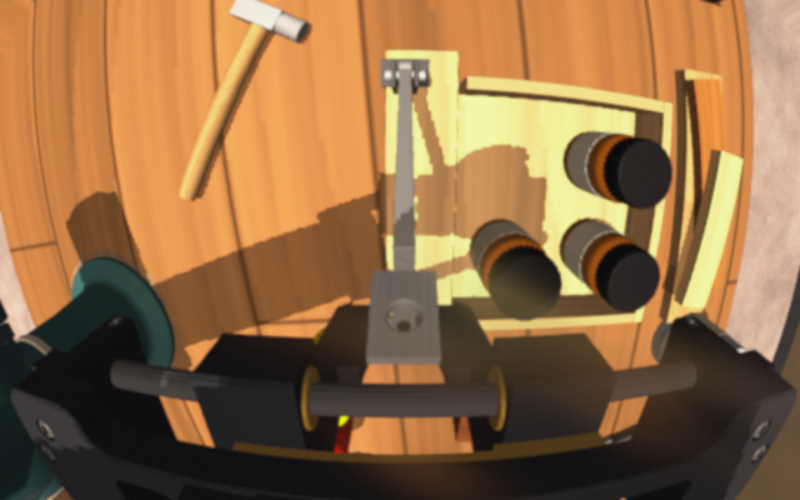

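```bash
python3 - <<'E'
import numpy as np
th=np.linspace(1.055,.28,9); r=np.interp(np.arange(9),[0,3,8],[263,253,252])
y=-r*np.cos(th);z=r*np.sin(th)
for a,b,t in zip(np.diff(y),np.diff(z),th[1:]): print(round(t,2),round(a,1),round(-b,1))
E
```

```text
0.96 -19.6 16.3
0.86 -17.7 18.0
0.76 -15.6 19.4
0.67 -15.9 18.6
0.57 -14.0 20.0
0.47 -12.0 21.3
0.38 -9.9 22.3
0.28 -7.7 23.2
```

drive_tool:
  moves:
    - [20,-18,0,16,0,0,0]
    - [20,-18,0,18,0,0,0]
    - [20,-16,0,19,0,0,0]
    - [20,-16,0,19,0,0,0]
    - [20,-14,0,20,0,0,0]
    - [20,-12,0,21,0,0,0]
    - [20,-10,0,18,0,0,0]
    - [20,-4,0,8,0,0,0]

```text
t: 42.0
tcp_pos: [0.4415, 0.0274, 0.1563]
tool_rot: [-2.309, -2.125, 0.002]
contact_force: [-2.4, 6.6, -3.2]
finger_gap: 0.0282
```

```bash
python3 plan.py; python3 look.py w16 0,0,640,400
```

```text
now 42.0 [0.4415 0.0274 0.1563] psi 1.4881 tilt 0.21 j6 0.086 gap 0.0282 F [-2.4  6.6 -3.2]
t 42.0 [0.4415 0.0274 0.1563] v 0.136
zoom 1.25
```

View pics/w16.png

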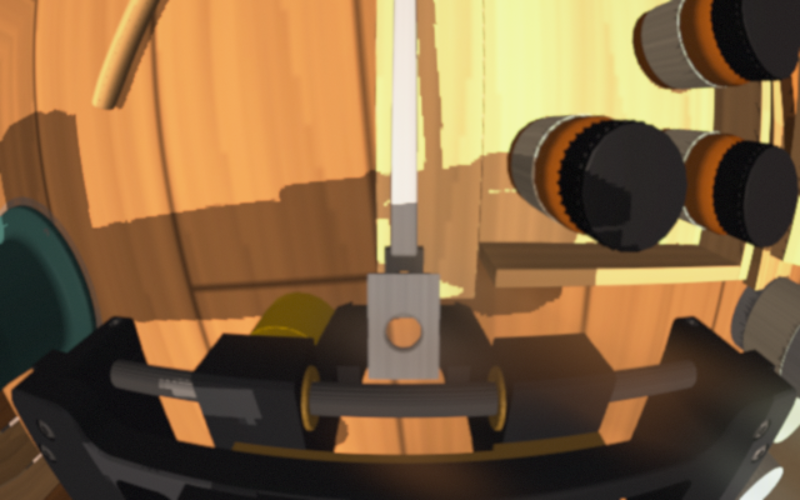

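drive_tool:
  moves:
    - [20,-4,0,15,0,0,0]
    - [20,-3,0,15,0,0,0]
    - [20,-1,0,8,0,0,0]
    - [20,0,0,0,0,0,0]
    - [20,0,0,0,0,0,0]
    - [60,0,0,0,0,0,0]
    - [60,0,0,0,0,0,0]
    - [60,0,0,0,0,0,0]

```text
t: 42.85
tcp_pos: [0.4437, 0.0195, 0.1211]
tool_rot: [2.308, 2.129, 0.003]
contact_force: [1.0, 0.7, -0.3]
finger_gap: 0.0496
```

drive_tool:
  moves:
    - [60,0,0,0,0,0,0]
    - [60,0,0,0,0,0,0]
    - [60,0,0,-20,0,0,0]
    - [60,0,0,-30,0,0,0]
    - [60,0,0,-10,0,0,0]
    - [60,0,0,0,0,0,0]
    - [60,0,0,0,0,0,0]
    - [60,0,0,0,0,0,0]

```text
t: 43.65
tcp_pos: [0.4415, 0.0196, 0.1786]
tool_rot: [-2.308, -2.129, 0.003]
contact_force: [0.1, 0.7, 0.5]
finger_gap: 0.0529
```

```bash
python3 plan.py; python3 look.py w17 0,0,640,400
```

```text
now 43.65 [0.4415 0.0196 0.1786] psi 1.4898 tilt 0.14 j6 0.069 gap 0.0529 F [0.1 0.7 0.5]
t 43.65 [0.4415 0.0196 0.1786] v 0.004
zoom 1.25
```

View pics/w17.png

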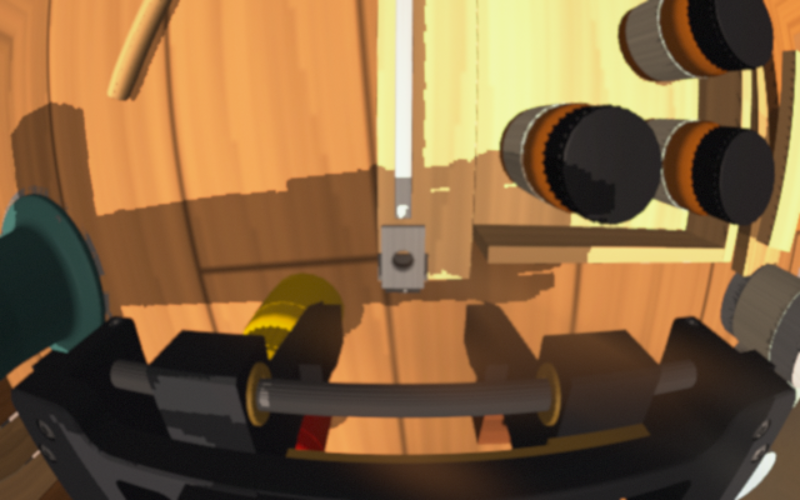

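drive_tool:
  moves:
    - [0,0,0,0,0,0,0.145]
    - [0,0,0,0,0,0,0.145]
    - [0,0,0,0,0,0,0.145]
    - [0,0,0,0,0,0,0.145]
    - [0,0,0,0,0,0,0.145]
    - [0,0,0,0,0,0,0.145]
    - [0,0,0,0,0,0,0.145]
    - [0,0,0,0,0,0,0.145]

```text
t: 44.5
tcp_pos: [0.4418, 0.0196, 0.1788]
tool_rot: [-3.1, -0.506, 0.004]
contact_force: [0.0, 1.0, -0.6]
finger_gap: 0.0008
```

drive_tool:
  moves:
    - [0,0,0,0,0,0,0.145]
    - [0,0,0,0,0,0,0.145]
    - [0,0,0,0,0,0,0.12]
    - [0,0,0,20,0,0,0]
    - [0,0,0,20,0,0,0]
    - [0,0,0,20,0,0,0]
    - [0,0,0,5,0,0,0]
    - [0,0,0,0,0,0,0]

```text
t: 45.3
tcp_pos: [0.4411, 0.0196, 0.1136]
tool_rot: [3.139, -0.126, -0.006]
contact_force: [-0.3, -0.2, -0.4]
finger_gap: 0.0003
```

```bash
python3 plan.py; python3 look.py w18 0,0,640,400; python3 - <<'E'
from h import *
print(atz('top',342.6,231.6,.12)); snap('scene','s5.png'); im=cv2.imread('pics/s5.png'); cv2.imwrite('pics/s5c.png',cv2.resize(im[70:290,260:460],None,fx=2.7,fy=2.7))
E
```

```text
now 45.3 [0.4411 0.0196 0.1136] psi -0.0803 tilt 0.21 j6 1.639 gap 0.0003 F [-0.3 -0.2 -0.4]
t 45.3 [0.4411 0.0196 0.1136] v 0.033
zoom 1.25
[ 0.35090716 -0.04362986  0.12      ]
```

View pics/w18.png

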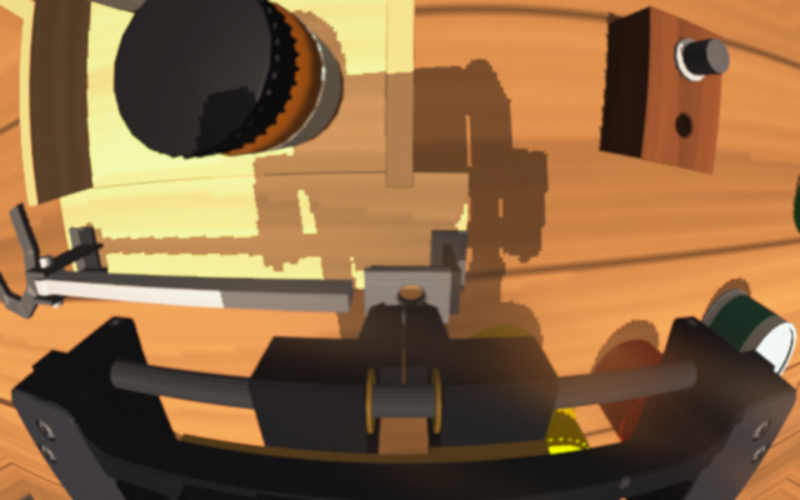

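View pics/s5c.png

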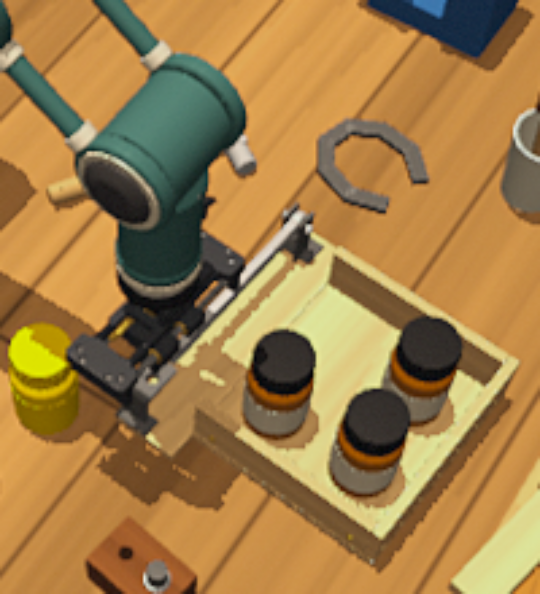

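Bar almost down; now press until contact.

drive_tool:
  moves:
    - [0,0,0,8,0,0,0]
    - [0,0,0,6,0,0,0]
    - [0,0,0,5,0,0,0]
    - [0,0,0,4,0,0,0]
    - [0,0,0,2,0,0,0]
    - [0,0,0,0,0,0,0]
    - [0,0,0,0,0,0,0]
    - [0,0,0,0,0,0,0]

```text
t: 46.2
tcp_pos: [0.4428, 0.0196, 0.0903]
tool_rot: [-3.139, 0.126, -0.001]
contact_force: [0.4, -0.1, 1.2]
finger_gap: 0.0007
```

```bash
python3 plan.py
```

```text
now 46.2 [0.4428 0.0196 0.0903] psi -0.0802 tilt 0.03 j6 1.639 gap 0.0007 F [ 0.4 -0.1  1.2]
```

drive_tool:
  moves:
    - [0,0,0,1,0,0,0]
    - [0,0,0,1,0,0,0]
    - [0,0,0,1,0,0,0]
    - [0,0,0,1,0,0,0]
    - [0,0,0,0,0,0,0]
    - [0,0,0,0,0,0,0]
    - [0,0,0,0,0,0,0]
    - [0,0,0,0,0,0,0]

```text
t: 47.0
tcp_pos: [0.4427, 0.0196, 0.0873]
tool_rot: [3.139, -0.126, -0.0]
contact_force: [-3.8, -0.2, 9.7]
finger_gap: 0.0008
```

```bash
python3 plan.py
```

```text
now 47.0 [0.4427 0.0196 0.0873] psi -0.0802 tilt 0.01 j6 1.639 gap 0.0008 F [-3.8 -0.2  9.7]
```

drive_tool:
  moves:
    - [0,0,0,-10,0,0,0]
    - [0,0,0,-30,0,0,0]
    - [0,0,0,-40,0,0,0]
    - [60,0,0,-20,0,0,0]
    - [60,0,0,0,0,0,0]
    - [60,0,0,0,0,0,0]
    - [60,0,0,0,0,0,0]
    - [60,0,0,0,0,0,0]

```text
t: 47.8
tcp_pos: [0.4413, 0.0196, 0.1843]
tool_rot: [3.139, -0.126, -0.005]
contact_force: [0.3, -0.1, -0.5]
finger_gap: 0.0385
```

```bash
python3 plan.py .562 -.155 .187 -.08 60 30; python3 look.py w19 180,30,480,255 .443,.0139,.068,.007 .4427,.0139,.062,.007; python3 - <<'E'
from h import *
snap('scene','s6.png'); im=cv2.imread('pics/s6.png'); cv2.imwrite('pics/s6c.png',cv2.resize(im[70:290,260:460],None,fx=2.7,fy=2.7))
E
```

```text
now 47.8 [0.4413 0.0196 0.1843] psi -0.0802 tilt 0.19 j6 1.639 gap 0.0385 F [ 0.3 -0.1 -0.5]
j1 at target -0.269 j6 at target 1.382 rows 8
[[60.0, 16.8, 20.5, -0.3, 0, 0, -0.0], [60.0, 16.8, 20.6, -0.3, 0, 0, -0.0], [60.0, 16.8, 20.6, -0.3, 0, 0, -0.0], [60.0, 16.8, 20.6, -0.3, 0, 0, -0.0], [60.0, 16.8, 20.6, -0.3, 0, 0, -0.0], [60.0, 16.8, 20.6, -0.3, 0, 0, -0.0], [60.0, 16.8, 20.6, -0.3, 0, 0, -0.0], [60.0, 16.8, 20.6, -0.3, 0, 0, -0.0]]
t 47.8 [0.4413 0.0196 0.1843] v 0.005
zoom 2.6666666666666665
```

View pics/w19.png

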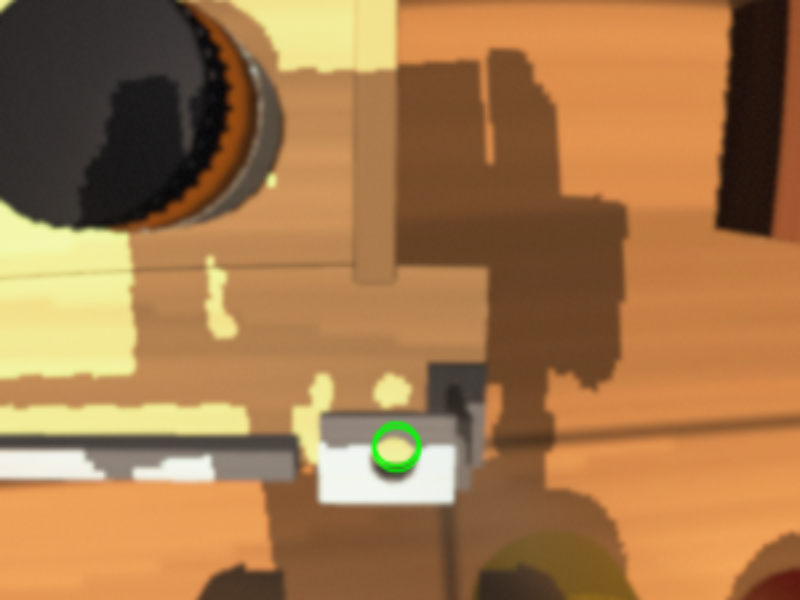

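View pics/s6c.png

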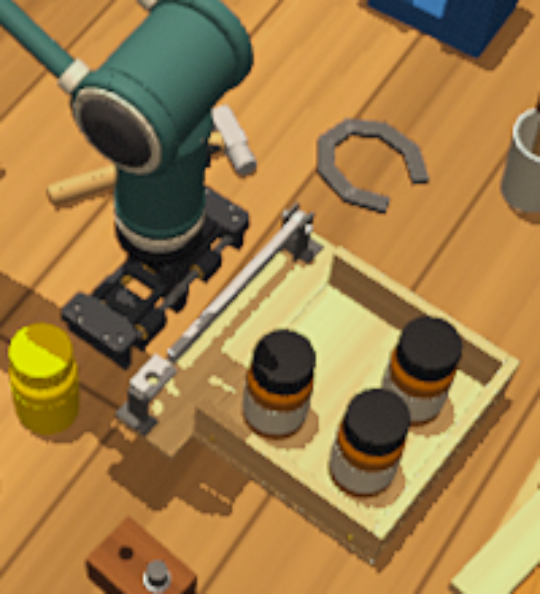

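drive_tool:
  moves:
    - [60,17,20.5,0,0,0,0]
    - [60,17,20.5,0,0,0,0]
    - [60,17,20.5,0,0,0,0]
    - [60,17,20.5,0,0,0,0]
    - [60,17,20.5,0,0,0,0]
    - [60,17,20.5,0,0,0,0]
    - [60,17,20.5,0,0,0,0]
    - [60,16,20.5,0,0,0,0]

```text
t: 48.7
tcp_pos: [0.5642, -0.1556, 0.185]
tool_rot: [-3.139, 0.126, 0.002]
contact_force: [0.3, 0.9, -0.6]
finger_gap: 0.053
```

drive_tool:
  moves:
    - [60,0,0,0,0,0,0]
    - [60,0,0,0,0,0,0]
    - [60,0,0,0,0,0,0]
    - [60,0,0,0,0,0,0]
    - [60,0,0,0,0,0,0]
    - [60,0,0,0,0,0,0]
    - [60,0,0,0,0,0,0]
    - [60,0,0,0,0,0,0]

```text
t: 49.5
tcp_pos: [0.5639, -0.1545, 0.1862]
tool_rot: [3.139, -0.126, 0.0]
contact_force: [0.3, 0.1, -0.2]
finger_gap: 0.0527
```

```bash
python3 plan.py .562 -.155 .187 -.08 60 30; python3 look.py w20 200,60,440,240 .563,-.155,.079,.010 .563,-.155,.056,.013
```

```text
now 49.5 [ 0.5639 -0.1545  0.1862] psi -0.08 tilt 0.01 j6 1.341 gap 0.0527 F [ 0.3  0.1 -0.2]
j1 at target -0.269 j6 at target 1.382 rows 1
[[60.0, -1.9, 0.6, -0.8, 0, 0, 0.0], [60.0, 0, 0, 0, 0, 0, 0], [60.0, 0, 0, 0, 0, 0, 0], [60.0, 0, 0, 0, 0, 0, 0], [60.0, 0, 0, 0, 0, 0, 0], [60.0, 0, 0, 0, 0, 0, 0], [60.0, 0, 0, 0, 0, 0, 0], [60.0, 0, 0, 0, 0, 0, 0]]
t 49.5 [ 0.5639 -0.1545  0.1862] v 0.002
zoom 3.3333333333333335
```

View pics/w20.png

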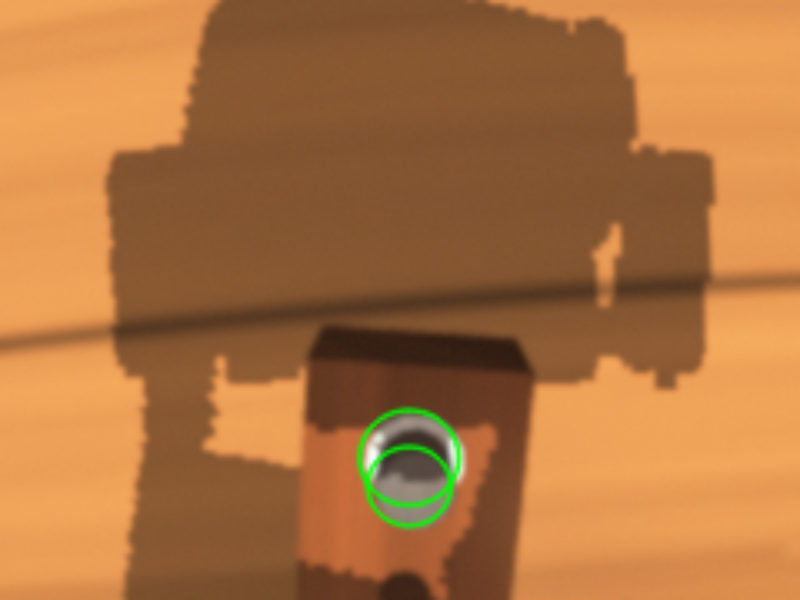

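drive_tool:
  moves:
    - [60,-1.8,0.6,30,0,0,0]
    - [60,0,0,40,0,0,0]
    - [60,0,0,25,0,0,0]
    - [60,0,0,12,0,0,0]
    - [60,0,0,2,0,0,0]
    - [60,0,0,0,0,0,0]
    - [60,0,0,0,0,0,0]
    - [60,0,0,0,0,0,0]

```text
t: 50.35
tcp_pos: [0.5635, -0.1555, 0.0789]
tool_rot: [3.138, -0.126, 0.005]
contact_force: [-0.5, 0.5, -0.7]
finger_gap: 0.0524
```

```bash
python3 plan.py; python3 look.py w21 200,160,440,340
```

```text
now 50.35 [ 0.5635 -0.1555  0.0789] psi -0.0802 tilt 0.18 j6 1.339 gap 0.0524 F [-0.5  0.5 -0.7]
t 50.35 [ 0.5635 -0.1555  0.0789] v 0.007
zoom 3.3333333333333335
```

View pics/w21.png

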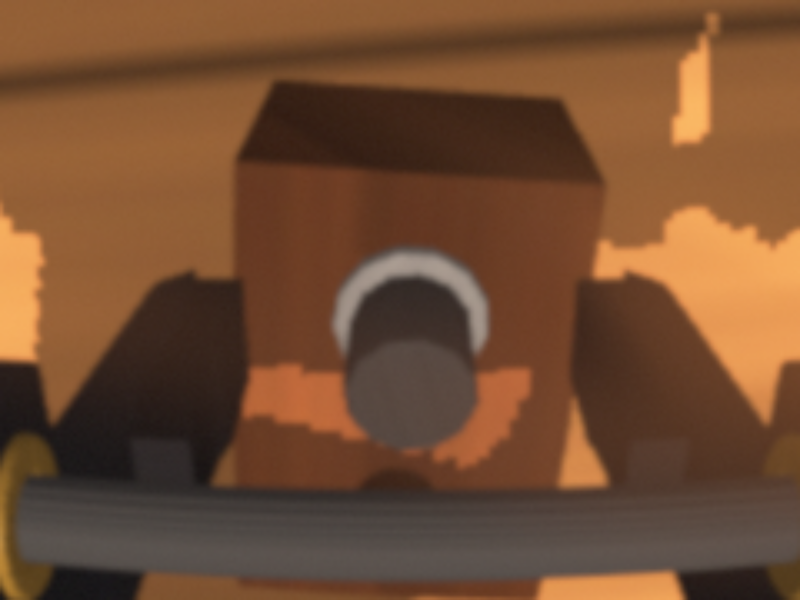

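drive_tool:
  moves:
    - [60,-1,0,1.5,0,0,0]
    - [60,0,0,0,0,0,0]
    - [10,0,0,0,0,0,0]
    - [10,0,0,0,0,0,0]
    - [10,0,0,0,0,0,0]
    - [10,0,0,0,0,0,0]
    - [10,0,0,0,0,0,0]
    - [10,0,0,0,0,0,0]
  newtons: 25

```text
t: 51.2
tcp_pos: [0.5611, -0.155, 0.0756]
tool_rot: [-3.139, 0.126, 0.0]
contact_force: [0.3, 0.3, 1.1]
finger_gap: 0.0194
```

```bash
python3 plan.py
```

```text
now 51.2 [ 0.5611 -0.155   0.0756] psi -0.0802 tilt 0.0 j6 1.339 gap 0.0194 F [0.3 0.3 1.1]
```

drive_tool:
  moves:
    - [10,0,0,0,0,0,0]
    - [10,0,0,0,0,0,0]
    - [10,0,0,-10,0,0,0]
    - [10,0,0,-25,0,0,0]
    - [10,0,0,-25,0,0,0]
    - [10,0,0,-25,0,0,0]
    - [10,0,0,-20,0,0,0]
    - [10,0,0,0,0,0,0]

```text
t: 52.0
tcp_pos: [0.5636, -0.1558, 0.185]
tool_rot: [3.137, -0.126, 0.011]
contact_force: [0.1, -0.5, -0.8]
finger_gap: 0.0194
```

```bash
python3 plan.py .4420 .0142 .18 -.08 10 30; python3 look.py w22 200,100,440,340
```

```text
now 52.0 [ 0.5636 -0.1558  0.185 ] psi -0.0802 tilt 0.43 j6 1.339 gap 0.0194 F [ 0.1 -0.5 -0.8]
j1 at target 0.032 j6 at target 1.683 rows 7
[[10.0, -19.3, -22.8, 0.7, 0, 0, -0.0], [10.0, -19.3, -22.8, 0.7, 0, 0, -0.0], [10.0, -19.3, -22.8, 0.7, 0, 0, -0.0], [10.0, -19.3, -22.8, 0.7, 0, 0, -0.0], [10.0, -19.3, -22.8, 0.7, 0, 0, -0.0], [10.0, -19.3, -22.8, 0.7, 0, 0, -0.0], [10.0, -19.3, -22.8, 0.7, 0, 0, -0.0], [10.0, 0, 0, 0, 0, 0, 0]]
t 52.0 [ 0.5636 -0.1558  0.185 ] v 0.049
zoom 2.5
```

View pics/w22.png

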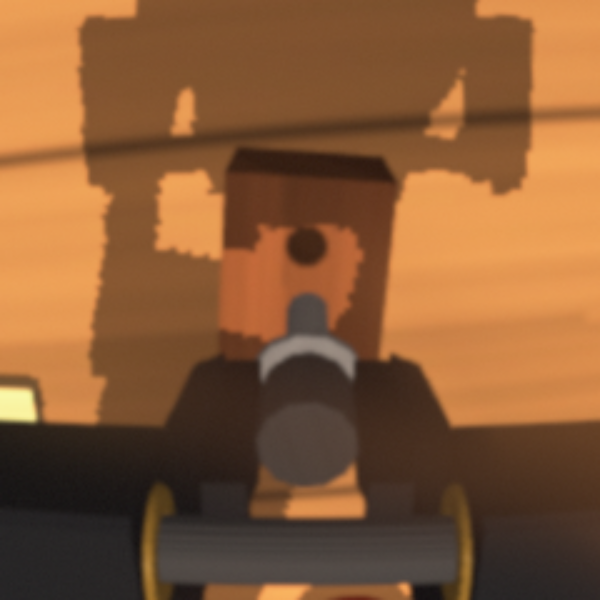

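drive_tool:
  moves:
    - [10,-19.5,-22.5,0,0,0,0]
    - [10,-19.5,-22.5,0,0,0,0]
    - [10,-19.5,-22.5,0,0,0,0]
    - [10,-19.5,-23,0,0,0,0]
    - [10,-19.5,-23,0,0,0,0]
    - [10,-19.5,-23,0,0,0,0]
    - [10,-19,-23,0,0,0,0]
    - [10,0,0,0,0,0,0]

```text
t: 52.85
tcp_pos: [0.4349, 0.0168, 0.1785]
tool_rot: [-3.138, 0.122, 0.007]
contact_force: [-0.8, -0.5, -0.8]
finger_gap: 0.0191
```

drive_tool:
  moves:
    - [10,0,0,20,0,0,0]
    - [10,0,0,10,0,0,0]
    - [10,0,0,0,0,0,0]
    - [10,0,0,0,0,0,0]
    - [10,0,0,0,0,0,0]
    - [10,0,0,0,0,0,0]
    - [10,0,0,0,0,0,0]
    - [10,0,0,0,0,0,0]

```text
t: 53.65
tcp_pos: [0.4386, 0.0148, 0.151]
tool_rot: [-3.139, 0.126, -0.001]
contact_force: [0.4, -0.3, -0.4]
finger_gap: 0.0191
```

```bash
python3 plan.py .4410 .0142 .15 -.08 10 30; python3 look.py w23 220,140,420,290 .4417,.0142,.068,.007; python3 - <<'E'
from h import *
snap('scene','s7.png'); im=cv2.imread('pics/s7.png'); cv2.imwrite('pics/s7c.png',cv2.resize(im[150:270,260:400],None,fx=5,fy=5))
E
```

```text
now 53.65 [0.4386 0.0148 0.151 ] psi -0.0803 tilt 0.04 j6 1.628 gap 0.0191 F [ 0.4 -0.3 -0.4]
j1 at target 0.032 j6 at target 1.683 rows 1
[[10.0, 2.4, 0.4, 1.0, 0, 0, -0.0003], [10.0, 0, 0, 0, 0, 0, 0], [10.0, 0, 0, 0, 0, 0, 0], [10.0, 0, 0, 0, 0, 0, 0], [10.0, 0, 0, 0, 0, 0, 0], [10.0, 0, 0, 0, 0, 0, 0], [10.0, 0, 0, 0, 0, 0, 0], [10.0, 0, 0, 0, 0, 0, 0]]
t 53.65 [0.4386 0.0148 0.151 ] v 0.004
zoom 4.0
```

View pics/w23.png

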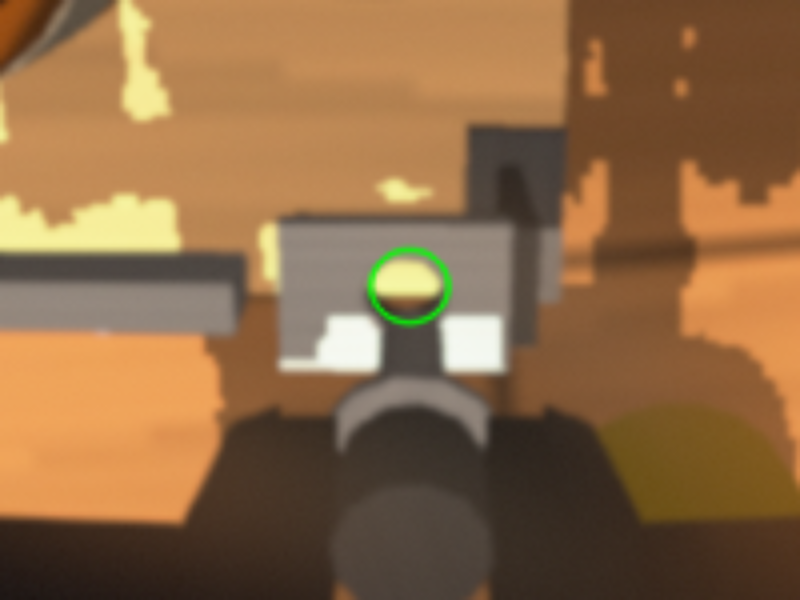

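View pics/s7c.png

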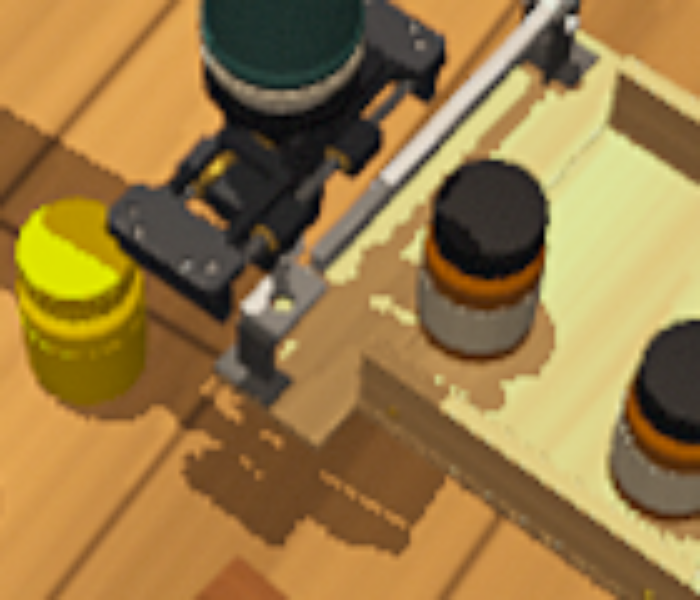

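drive_tool:
  moves:
    - [10,2.4,0.4,0,0,0,0]
    - [10,0,0,3,0,0,0]
    - [10,0,0,3,0,0,0]
    - [10,0,0,0,0,0,0]
    - [10,0,0,0,0,0,0]
    - [10,0,0,0,0,0,0]
    - [10,0,0,0,0,0,0]
    - [10,0,0,0,0,0,0]

```text
t: 54.55
tcp_pos: [0.4408, 0.0143, 0.1447]
tool_rot: [-3.139, 0.126, -0.0]
contact_force: [0.3, 0.5, -0.8]
finger_gap: 0.0196
```

```bash
python3 plan.py .4410 .0142 .15 -.08 10 30; python3 look.py w24 220,140,420,290 .4417,.0142,.068,.007 .4417,.0142,.077,.003
```

```text
now 54.55 [0.4408 0.0143 0.1447] psi -0.0802 tilt 0.02 j6 1.627 gap 0.0196 F [ 0.3  0.5 -0.8]
j1 at target 0.032 j6 at target 1.683 rows 1
[[10.0, 0.2, 0.1, -5.3, 0, 0, -0.0002], [10.0, 0, 0, 0, 0, 0, 0], [10.0, 0, 0, 0, 0, 0, 0], [10.0, 0, 0, 0, 0, 0, 0], [10.0, 0, 0, 0, 0, 0, 0], [10.0, 0, 0, 0, 0, 0, 0], [10.0, 0, 0, 0, 0, 0, 0], [10.0, 0, 0, 0, 0, 0, 0]]
t 54.55 [0.4408 0.0143 0.1447] v 0.002
zoom 4.0
```

View pics/w24.png

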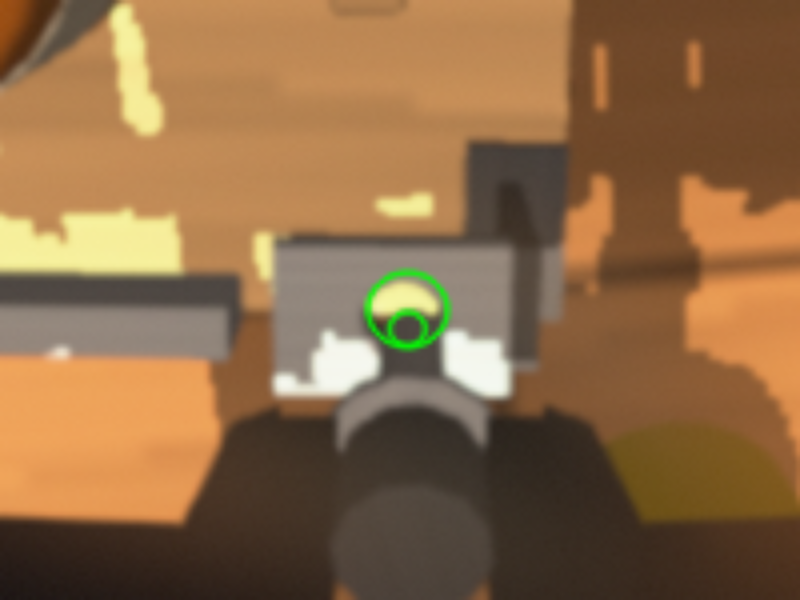

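drive_tool:
  moves:
    - [10,0,-0.5,4,0,0,0]
    - [10,0,0,4,0,0,0]
    - [10,0,0,4,0,0,0]
    - [10,0,0,4,0,0,0]
    - [10,0,0,4,0,0,0]
    - [10,0,0,0,0,0,0]
    - [10,0,0,0,0,0,0]
    - [10,0,0,0,0,0,0]

```text
t: 55.4
tcp_pos: [0.4405, 0.0148, 0.1245]
tool_rot: [-3.139, 0.126, 0.001]
contact_force: [-0.5, 0.5, -0.8]
finger_gap: 0.0193
```

```bash
python3 plan.py; python3 look.py w25 220,140,420,290
```

```text
now 55.4 [0.4405 0.0148 0.1245] psi -0.0803 tilt 0.03 j6 1.628 gap 0.0193 F [-0.5  0.5 -0.8]
t 55.4 [0.4405 0.0148 0.1245] v 0.002
zoom 4.0
```

View pics/w25.png

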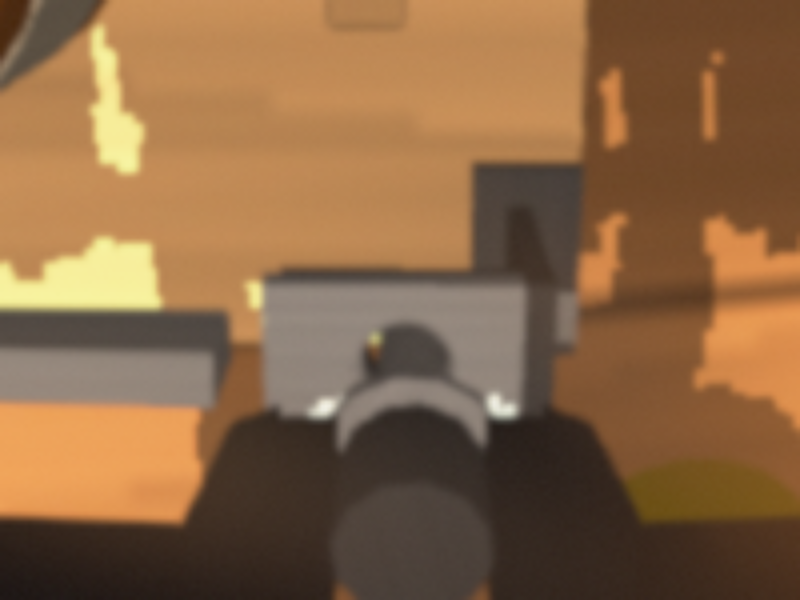

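drive_tool:
  moves:
    - [10,0,-0.7,5,0,0,0]
    - [10,0,0,6,0,0,0]
    - [10,0,0,6,0,0,0]
    - [10,0,0,6,0,0,0]
    - [10,0,0,5,0,0,0]
    - [10,0,0,3,0,0,0]
    - [10,0,0,0,0,0,0]
    - [10,0,0,0,0,0,0]

```text
t: 56.25
tcp_pos: [0.4406, 0.0154, 0.0934]
tool_rot: [3.139, -0.126, -0.001]
contact_force: [-1.2, -0.4, -1.2]
finger_gap: 0.0192
```

```bash
python3 plan.py; python3 look.py w26 220,140,420,290
```

```text
now 56.25 [0.4406 0.0154 0.0934] psi -0.0803 tilt 0.04 j6 1.63 gap 0.0192 F [-1.2 -0.4 -1.2]
t 56.25 [0.4406 0.0154 0.0934] v 0.003
zoom 4.0
```

View pics/w26.png

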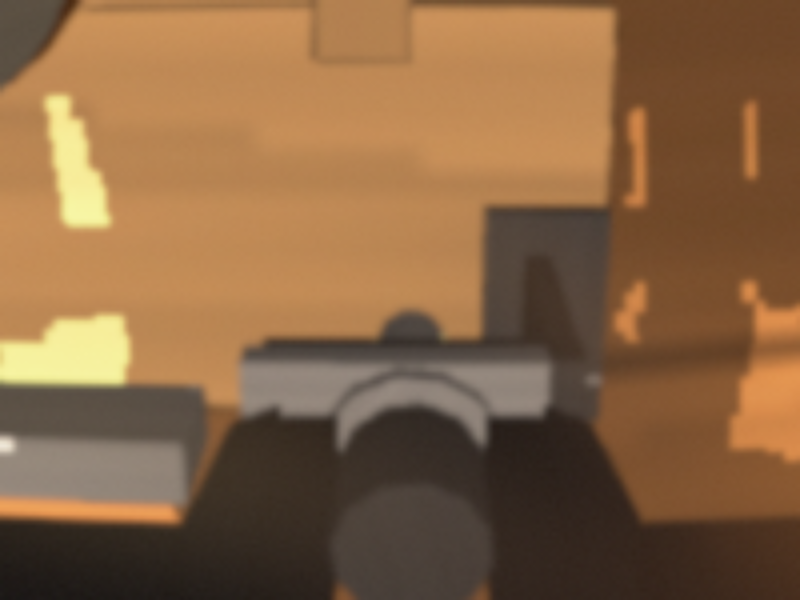

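Through eye and ear; last couple of millimetres, then release.

drive_tool:
  moves:
    - [10,0,0,1,0,0,0]
    - [10,0,0,1,0,0,0]
    - [10,0,0,1,0,0,0]
    - [10,0,0,0,0,0,0]
    - [10,0,0,0,0,0,0]
    - [10,0,0,0,0,0,0]
    - [10,0,0,0,0,0,0]
    - [10,0,0,0,0,0,0]

```text
t: 57.1
tcp_pos: [0.4406, 0.0155, 0.0914]
tool_rot: [-3.139, 0.126, 0.001]
contact_force: [-6.1, 0.2, 6.2]
finger_gap: 0.0193
```

```bash
python3 plan.py
```

```text
now 57.1 [0.4406 0.0155 0.0914] psi -0.0802 tilt 0.03 j6 1.63 gap 0.0193 F [-6.1  0.2  6.2]
```

drive_tool:
  moves:
    - [60,0,0,0,0,0,0]
    - [60,0,0,0,0,0,0]
    - [60,0,0,0,0,0,0]
    - [60,0,0,0,0,0,0]
    - [60,0,0,-10,0,0,0]
    - [60,0,0,-30,0,0,0]
    - [60,0,0,-40,0,0,0]
    - [60,0,0,-40,0,0,0]

```text
t: 57.9
tcp_pos: [0.4405, 0.0154, 0.2115]
tool_rot: [-3.139, 0.126, 0.001]
contact_force: [1.4, -0.3, -0.0]
finger_gap: 0.053
```

drive_tool:
  moves:
    - [60,20,40,-20,0,0,0]
    - [60,20,40,-20,0,0,0]
    - [60,20,40,0,0,0,0]
    - [60,0,40,0,0,0,0]
    - [60,0,40,0,0,0,0]
    - [60,0,40,0,0,0,0]
    - [60,0,0,0,0,0,0]
    - [60,0,0,0,0,0,0]

```text
t: 58.7
tcp_pos: [0.4813, -0.2293, 0.2504]
tool_rot: [-3.138, 0.13, 0.0]
contact_force: [-0.1, 0.3, 0.4]
finger_gap: 0.053
```

```bash
python3 plan.py; python3 - <<'E'
from h import *
im=snap('scene','s8.png')[:,:,::-1]; cv2.imwrite('pics/s8c.png',cv2.resize(im[70:340,230:460],None,fx=2.2,fy=2.2))
im=snap('top','t8.png')[:,:,::-1]; cv2.imwrite('pics/t8c.png',cv2.resize(im[90:290,170:480],None,fx=2.5,fy=2.5))
E
```

```text
now 58.7 [ 0.4813 -0.2293  0.2504] psi -0.0826 tilt 0.03 j6 1.162 gap 0.053 F [-0.1  0.3  0.4]
```

View pics/s8c.png

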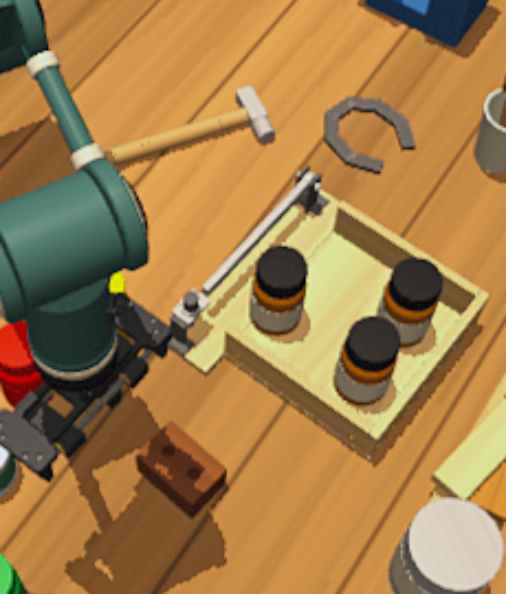

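View pics/t8c.png

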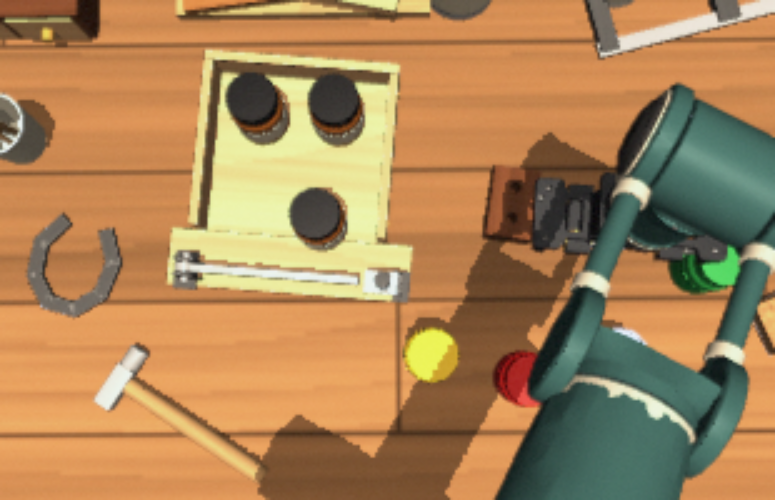

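```bash
python3 - <<'E'
from h import *
print(arm.close_job()); print(arm.sense()['t'])
E
```

```text
the job is handed in; nothing more can be done
None
the job is handed in; nothing more can be done
```

The job is handed in at about 59 s of the 210 s allowed. `close_job` gave no verdict, so the result rests on my own checks.

**Caps:** Three jars were present, and a tug on each cap showed two loose and one tight. I turned both loose caps about 3.5 rad clockwise, more than the 2.5 rad they could need. The tight one got a precautionary 2.7 rad. Afterwards each jar came up with its cap, with about 4 to 5 N on the wrist.

**Jars:** I set all three in the rack at the two back places and the front-right place. The final scene and top pictures show them upright.

**Bar and pin:** The bar is down; pressing on it, the fingertips stopped at 68 mm, the eye's top when home. The pin went through eye and ear without side load and met firm contact with the tool at 91 mm, which puts its point at about 23 mm as required. It stayed standing after I let go.

**Left alone:** In the last pictures the hammer and horseshoe look unmoved. The arm half hid the tin, but nothing came near it. The gripper is clear of everything.

**Not seen directly:** I had no view of the caps reaching their hard stop. That they are fully home follows from the turn angle and the later tug. No check failed. The wrist camera read 1 to 2 mm off for both the pin and the eye, so the offset cancelled between them.

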